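Change the cartridges of the cellar air dryer

TASK

Switch the air dryer off with its lever, then take the spent cartridges out of its bays and stand them upright on the drying rack in one neat row: side by side along the middle of the board, squarely across it, with no more than a finger's breadth between neighbours. Pluck every fresh cartridge from the pocket tray and press each into a bay of its own until its shoulder is flush with the deck, and only when all this is done switch the dryer on again. Leave the jars alone.

Things in the scene. Friction and masses are not known exactly. Their poses are not given: they have to be found in the camera images.
- dryer: grey flat top-loading desiccant air dryer, fixed; its deck (top face) is 72 mm above the table. Origin at table level, x to its white fan section (far from the robot, 65 to 145 mm from the origin, 82 mm high), y along the row of bays to the lever end. Deck reaches 150 mm to -y and 175 mm to +y of the origin, 65 mm to -x
- power (a joint): the dryer's toggle lever, rad: 0 = off (leaning to the dryer's -x, towards the robot), 1.0 = on (leaning to +x). Push it along the dryer's x with 1 to 2 N; it stays where left. Pivot along y, 22 mm above the deck, in a black block 70 (x) x 50 x 25 mm high (hub 35 mm) on the deck at (0, 135 mm) in the dryer's frame; 10 mm steel stick, tip 60 mm from the pivot
- power_tip (a point): centre of the 26 mm ball on the lever's tip, about 75 mm above the deck and 29 mm to either side of the pivot at the ends of its swing
- bay0 (a point): bay 0 of 3 (dryer y = -100 mm; dryer's axes): recess 88 (x) x 58 mm (y). Point: where the underside's centre of a fully home cartridge lies, 40 mm below the deck. A stiff sprung plate in an empty bay stands 8 mm higher: a cartridge just put in stands 8 mm proud; pushed down with some 7 to 10 N it goes home, flush, and stays. Pulled by its rib it comes out freely
- bay1 (a point): bay 1 of 3 (dryer y = -30 mm; dryer's axes): recess 88 (x) x 58 mm (y). Point: where the underside's centre of a fully home cartridge lies, 40 mm below the deck. A stiff sprung plate in an empty bay stands 8 mm higher: a cartridge just put in stands 8 mm proud; pushed down with some 7 to 10 N it goes home, flush, and stays. Pulled by its rib it comes out freely
- bay2 (a point): bay 2 of 3 (dryer y = 40 mm; dryer's axes): recess 88 (x) x 58 mm (y). Point: where the underside's centre of a fully home cartridge lies, 40 mm below the deck. A stiff sprung plate in an empty bay stands 8 mm higher: a cartridge just put in stands 8 mm proud; pushed down with some 7 to 10 N it goes home, flush, and stays. Pulled by its rib it comes out freely
- tray: cardboard pocket tray, fixed, 104 (x) x 204 (y) x 30 mm high, walls and floor 5 mm, three pockets 94 x 61 mm side by side along its y at -66, 0 and +66 mm; origin at the centre of its underside
- rack: wooden drying rack, fixed: a board 130 (x) x 260 mm (y), its top face 24 mm above the table, with a rim 5 mm wide and 12 mm high all round; origin at the centre of its underside
- rack_top (a point): centre of the rack's top face, axes as the rack's: y runs along its long centre line, x across it
- fresh1: fresh cartridge, at first upright in one of the tray's pockets, its x along the tray's x (may be absent): white plastic block 80 (its x) x 50 (its y) x 40 mm high, with a grey grip rib standing on the middle of its top, 56 long (along x), 14 thick (y) and 28 mm high, so 68 mm overall; about 0.3 kg; origin at the centre of its underside, z up; it looks the same turned half round
- fresh2: fresh cartridge, at first upright in one of the tray's pockets, its x along the tray's x (may be absent): white plastic block 80 (its x) x 50 (its y) x 40 mm high, with a grey grip rib standing on the middle of its top, 56 long (along x), 14 thick (y) and 28 mm high, so 68 mm overall; about 0.3 kg; origin at the centre of its underside, z up; it looks the same turned half round
- fresh3: fresh cartridge, at first upright in one of the tray's pockets, its x along the tray's x (may be absent): white plastic block 80 (its x) x 50 (its y) x 40 mm high, with a grey grip rib standing on the middle of its top, 56 long (along x), 14 thick (y) and 28 mm high, so 68 mm overall; about 0.3 kg; origin at the centre of its underside, z up; it looks the same turned half round
- spent1: spent cartridge, at first fully home in one of the dryer's bays (may be absent): white plastic block 80 (its x) x 50 (its y) x 40 mm high, with a grey grip rib standing on the middle of its top, 56 long (along x), 14 thick (y) and 28 mm high, so 68 mm overall; about 0.3 kg; origin at the centre of its underside, z up; it looks the same turned half round
- spent2: spent cartridge, at first fully home in one of the dryer's bays (may be absent): white plastic block 80 (its x) x 50 (its y) x 40 mm high, with a grey grip rib standing on the middle of its top, 56 long (along x), 14 thick (y) and 28 mm high, so 68 mm overall; about 0.3 kg; origin at the centre of its underside, z up; it looks the same turned half round
- spent3: spent cartridge, at first fully home in one of the dryer's bays (may be absent): white plastic block 80 (its x) x 50 (its y) x 40 mm high, with a grey grip rib standing on the middle of its top, 56 long (along x), 14 thick (y) and 28 mm high, so 68 mm overall; about 0.3 kg; origin at the centre of its underside, z up; it looks the same turned half round
- jar1: bystander: jar of preserves, 70 mm across, 90 mm high, origin at its foot
- jar2: bystander: jar of preserves, 64 mm across, 100 mm high, origin at its foot
Not all that is in view belongs to the job. Leave any purple or yellow look-alike of the fresh2 alone.

How it is judged:
On the way, in this order (a step that is already met when the one before it is completed fails the run):
1. the dryer is switched off (value of joint power below 0.2 rad), for 0.2 s.
2. with the dryer off, every spent cartridge stands in the row on the rack and every fresh one is flush in a bay (z of spent1 in the frame of rack_top between -0.004 and 0.004 m and x of spent1 in the frame of rack_top between -0.013 and 0.013 m and y of spent1 in the frame of rack_top between -0.11 and 0.11 m and angle between each of spent1, spent2, spent3's own z axis and vertical below 0.06 rad and angle between the x axis of each of spent1, spent2, spent3 and the x axis of rack_top, either way round below 0.17 rad and (distance between spent1 and spent2 below 0.085 m or distance between spent1 and spent3 below 0.085 m) and z of spent2 in the frame of rack_top between -0.004 and 0.004 m and x of spent2 in the frame of rack_top between -0.013 and 0.013 m and y of spent2 in the frame of rack_top between -0.11 and 0.11 m and (distance between spent2 and spent1 below 0.085 m or distance between spent2 and spent3 below 0.085 m) and z of spent3 in the frame of rack_top between -0.004 and 0.004 m and x of spent3 in the frame of rack_top between -0.013 and 0.013 m and y of spent3 in the frame of rack_top between -0.11 and 0.11 m and (distance between spent3 and spent1 below 0.085 m or distance between spent3 and spent2 below 0.085 m) and ((horizontal distance between fresh1 and bay0 below 0.006 m and z of fresh1 in the frame of bay0 between -0.004 and 0.003 m and angle between fresh1's own z axis and vertical below 0.06 rad) or (horizontal distance between fresh1 and bay1 below 0.006 m and z of fresh1 in the frame of bay1 between -0.004 and 0.003 m and angle between fresh1's own z axis and vertical below 0.06 rad) or (horizontal distance between fresh1 and bay2 below 0.006 m and z of fresh1 in the frame of bay2 between -0.004 and 0.003 m and angle between fresh1's own z axis and vertical below 0.06 rad)) and ((horizontal distance between fresh2 and bay0 below 0.006 m and z of fresh2 in the frame of bay0 between -0.004 and 0.003 m and angle between fresh2's own z axis and vertical below 0.06 rad) or (horizontal distance between fresh2 and bay1 below 0.006 m and z of fresh2 in the frame of bay1 between -0.004 and 0.003 m and angle between fresh2's own z axis and vertical below 0.06 rad) or (horizontal distance between fresh2 and bay2 below 0.006 m and z of fresh2 in the frame of bay2 between -0.004 and 0.003 m and angle between fresh2's own z axis and vertical below 0.06 rad)) and ((horizontal distance between fresh3 and bay0 below 0.006 m and z of fresh3 in the frame of bay0 between -0.004 and 0.003 m and angle between fresh3's own z axis and vertical below 0.06 rad) or (horizontal distance between fresh3 and bay1 below 0.006 m and z of fresh3 in the frame of bay1 between -0.004 and 0.003 m and angle between fresh3's own z axis and vertical below 0.06 rad) or (horizontal distance between fresh3 and bay2 below 0.006 m and z of fresh3 in the frame of bay2 between -0.004 and 0.003 m and angle between fresh3's own z axis and vertical below 0.06 rad)) and value of joint power below 0.3 rad), for 0.2 s.
3. the dryer is switched on again (value of joint power above 0.8 rad), for 0.2 s.
At the end, for the whole second after the job is handed in: Fresh: each upright in a bay, 6 mm of its centre, at most 3 mm short of home. Spent: each upright on the rack top, centre 13 mm of the long centre line and 110 mm of its middle, 0.17 rad of square, 85 mm of a neighbour (centres). Lever above 0.8 rad; all at rest (z of spent1 in the frame of rack_top between -0.004 and 0.004 m and x of spent1 in the frame of rack_top between -0.013 and 0.013 m and y of spent1 in the frame of rack_top between -0.11 and 0.11 m and angle between each of spent1, spent2, spent3's own z axis and vertical below 0.06 rad and angle between the x axis of each of spent1, spent2, spent3 and the x axis of rack_top, either way round below 0.17 rad and (distance between spent1 and spent2 below 0.085 m or distance between spent1 and spent3 below 0.085 m) and z of spent2 in the frame of rack_top between -0.004 and 0.004 m and x of spent2 in the frame of rack_top between -0.013 and 0.013 m and y of spent2 in the frame of rack_top between -0.11 and 0.11 m and (distance between spent2 and spent1 below 0.085 m or distance between spent2 and spent3 below 0.085 m) and z of spent3 in the frame of rack_top between -0.004 and 0.004 m and x of spent3 in the frame of rack_top between -0.013 and 0.013 m and y of spent3 in the frame of rack_top between -0.11 and 0.11 m and (distance between spent3 and spent1 below 0.085 m or distance between spent3 and spent2 below 0.085 m) and ((horizontal distance between fresh1 and bay0 below 0.006 m and z of fresh1 in the frame of bay0 between -0.004 and 0.003 m and angle between fresh1's own z axis and vertical below 0.06 rad) or (horizontal distance between fresh1 and bay1 below 0.006 m and z of fresh1 in the frame of bay1 between -0.004 and 0.003 m and angle between fresh1's own z axis and vertical below 0.06 rad) or (horizontal distance between fresh1 and bay2 below 0.006 m and z of fresh1 in the frame of bay2 between -0.004 and 0.003 m and angle between fresh1's own z axis and vertical below 0.06 rad)) and ((horizontal distance between fresh2 and bay0 below 0.006 m and z of fresh2 in the frame of bay0 between -0.004 and 0.003 m and angle between fresh2's own z axis and vertical below 0.06 rad) or (horizontal distance between fresh2 and bay1 below 0.006 m and z of fresh2 in the frame of bay1 between -0.004 and 0.003 m and angle between fresh2's own z axis and vertical below 0.06 rad) or (horizontal distance between fresh2 and bay2 below 0.006 m and z of fresh2 in the frame of bay2 between -0.004 and 0.003 m and angle between fresh2's own z axis and vertical below 0.06 rad)) and ((horizontal distance between fresh3 and bay0 below 0.006 m and z of fresh3 in the frame of bay0 between -0.004 and 0.003 m and angle between fresh3's own z axis and vertical below 0.06 rad) or (horizontal distance between fresh3 and bay1 below 0.006 m and z of fresh3 in the frame of bay1 between -0.004 and 0.003 m and angle between fresh3's own z axis and vertical below 0.06 rad) or (horizontal distance between fresh3 and bay2 below 0.006 m and z of fresh3 in the frame of bay2 between -0.004 and 0.003 m and angle between fresh3's own z axis and vertical below 0.06 rad)) and value of joint power above 0.8 rad and linear speed of each of fresh1, fresh2, fresh3, spent1, spent2, spent3 below 0.02 m/s); the robot touches nothing.
It fails at once if the bystander jar1 is shifted by 3 cm or tipped (distance of jar1 from where it was at the start of the episode above 0.03 m or angle between jar1's own z axis and vertical above 0.3 rad).
It fails at once if the bystander jar2 is shifted by 3 cm or tipped (distance of jar2 from where it was at the start of the episode above 0.03 m or angle between jar2's own z axis and vertical above 0.3 rad).
Of fresh1, fresh2, fresh3 only 2 to 3 are there at a start; the rules pass over those that are not, and their reading is None.
Of spent1, spent2, spent3 only 2 to 3 are there at a start; the rules pass over those that are not, and their reading is None.
At some moment in a run one of fresh1, fresh2, fresh3, spent1, spent2, spent3 may be knocked a few centimetres aside while the robot is not near it.
It also fails if it takes over 210 s, if anything falls off the work surface, if the arm or the gripper's body presses on something with over 40 N, if the wrist force passes 120 N, or if a joint passes its speed limit or range.

ROBOT

A 6-joint arm with a two-finger parallel gripper is mounted at the origin on the work surface. World frame = base frame: x ahead of the robot, y to its left, z up, the work surface at z = 0. Lengths are in m, angles in rad, forces in N, time in s.
With the tool pointing down it reaches from about 0.375 to 0.9 m from the base axis. Payload 3.1 kg.
Tool frame: the origin (TCP) lies midway between the tips of the shut fingers; the grasp point (between the pads) lies 19 mm behind it (manip.pinch_z is the distance from the TCP to the grasp point, in m); z points along the fingers, y is the line along which they close (so a half turn about z gives the same grasp; the last joint's range is limited). The gripper opens to 85 mm and grips with 20 to 120 N. Pads are 22 mm wide; open, the fingers measure 114 mm over their backs; the gripper's body (76 mm by 85 mm) begins 54 mm behind the grasp point. The pads swing forward as they close: fully open they stand 13 mm farther back than shut.
Start: joints at [0.929, 0.527, 1.433, -0, 1.181, -0.178], TCP at [0.279, 0.559, 0.231] pointing down, gripper open.
Joint ranges: [-3.08, 3.08], [-0.75, 2.2], [0.22, 2.44], [-1.43, 4.57], [0, 2.65], [-2.85, 2.85]. Speed limits (rad/s): [2.79, 2.79, 3.14, 3.14, 3.14, 3.14].

INTERFACE

Orientations are given as a unit quaternion [x, y, z, w].
In Python, from station import manip, viewer, ticket gives the robot as it stands.
- The arm moves only by the shell command python3 -m creep 'ROWS' [FORCE]. ROWS is JSON, a list of rows, each an object with "slide": the shift along the tool's x, y, z in cm, a list of three; "angular": the turn, a rotation vector about the tool's x, y, z in rad, a list of three; "claw": the opening, from -1 (shut) to 1 (fully open). A call has 1 to 10 rows; each row shifts and turns the commanded pose from where the row before left it, along the tool's axes as they then stand; what a row does not reach is not made up. A row lasts 1/12 s, in which the tool goes at most 41.7 mm and 7.16 degrees, less where a joint would pass 70% of its speed; a pose out of reach is approached as far as the arm can. A call with a gripper value outside its range is refused whole. The fingers move at their own pace and stop on an object; FORCE is the grip in N (left out, the last holds). Time passes only in rows, so rows that do not move let the fingers close. It gives the time, the measured TCP pose, the force, the opening and the grip force at its end, in the units of the state.
- manip.sense(): the state, without advancing time (a new reading comes with each control period).
- viewer.snapshot(name): name is "scene" or "side" or "wrist"; returns the picture (400x640x3 uint8, blue, green, red); there is no depth.
- viewer.calibration(name): a dict with "fov_y" (degrees; the focal length in pixels is half the picture's height over the tangent of half this angle, whatever the lens; pixels are square), "cx", "cy" (the principal point, pixels), "k1" (the pictures are not rectified: a ray, as slopes to the right and down, at radius r is drawn at 1 + k1 r^2 times it, then the intrinsics apply), "T" (4x4, takes a point from camera to world coordinates); the wrist camera has in their place "tool_from_camera" (4x4, takes a point from camera to tool coordinates, whose origin is the TCP and whose axes are the flange's). Camera axes: x right, y up, looking along -z (the intrinsics and any distortion apply to the point x, -y, -z); pixel columns grow to the right and rows downward; lengths in m; the calibration is good to about 2 mm. A picture is of the moment at which its call begins: read the wrist's pose just before it. calibration takes no time and is no camera call.
- ticket.sign_off(): hands the job in; it is judged then, once.
The state is a dict: "t": time; "q": joint angles; "qd": joint speeds; "tau": joint torques, N m; "tcp_pos": TCP position; "tool_rot": TCP orientation; "force": force on the tool from outside, world axes, zero at the start; "ft_torque": the same for the moment, N m; "finger_gap": opening from 0.0 (shut) to 1.0 (fully open); "gripper_force": force on a finger pad.
Only numpy, scipy, OpenCV 4.12 (cv2) and the standard library are available. Lean on these libraries where they do the work, as an engineer would, in place of code of your own. Each camera call takes 0.05 s, during which the arm holds its last target. There are 200 camera calls.

## Working session

There is one attempt and no reset: what is moved stays moved. The work goes in short steps, Python scripts to look and compute and a shell command to move; the robot and the scene stay as the last step left them, time stands still between calls to the robot, and variables do not carry over. Pictures are saved under pics/ and viewed, at most 14 in all, crops included, and the job is handed in when it is done.

```bash
mkdir -p pics; ls; python3 - <<'E'
from station import manip, viewer
import cv2, json
for n in ["scene","side"]:
    im=viewer.snapshot(n); cv2.imwrite(f"pics/{n}0.png",im)
for n in ["scene","side","wrist"]:
    print(n,viewer.calibration(n))
print(manip.sense(), manip.pinch_z)
E
```

```text
pics
scene {'fov_y': 43.315645608429165, 'cx': 322.35631504094886, 'cy': 195.2115706524791, 'k1': -0.12978234034217614, 'T': array([[ 0.23949554, -0.68589452,  0.68716126,  1.51753179],
       [ 0.97087204,  0.17431024, -0.16438802, -0.30678582],
       [-0.0070264 ,  0.70651585,  0.70766233,  1.10810009],
       [ 0.        ,  0.        ,  0.        ,  1.        ]])}
side {'fov_y': 44.965125165714355, 'cx': 321.15469180064025, 'cy': 193.3322786723275, 'k1': -0.11166634973702616, 'T': array([[ 0.95423395,  0.20599531, -0.21680291,  0.29450962],
       [-0.29890877,  0.6800865 , -0.66942953, -0.93977987],
       [ 0.00954539,  0.70359668,  0.71053543,  1.05353264],
       [ 0.        ,  0.        ,  0.        ,  1.        ]])}
wrist {'fov_y': 63.99127838446337, 'cx': 317.3577194300593, 'cy': 197.68035019722473, 'k1': -0.016214593519229936, 'tool_from_camera': array([[-9.99584341e-04,  9.59275551e-01,  2.82470209e-01,
         7.16369440e-02],
       [ 9.99999205e-01,  1.17596255e-03, -4.54874791e-04,
         1.03194424e-03],
       [-7.68524653e-04,  2.82469529e-01, -9.59275964e-01,
        -1.42903033e-01],
       [ 0.00000000e+00,  0.00000000e+00,  0.00000000e+00,
         1.00000000e+00]])}
{'t': 0.1, 'q': array([ 9.29492062e-01,  5.28365434e-01,  1.43377605e+00,  6.04026749e-06,
        1.18139853e+00, -1.78481044e-01]), 'qd': array([-0.00043564, -0.00252583, -0.00214383,  0.00087282,  0.00292528,
       -0.0007439 ]), 'tau': array([-2.48297292e-04, -4.43302417e+01, -1.78587091e+01, -2.51012625e-04,
        3.97566851e-03, -3.19176962e-06]), 'tcp_pos': array([0.27861846, 0.5587432 , 0.23043565]), 'tool_rot': array([ 2.29352743e-01,  9.73342885e-01, -8.91910308e-04, -3.90583401e-04]), 'force': array([-1.48705805,  0.58138491,  0.40378065]), 'ft_torque': array([-0.04293683,  0.06159454, -0.02353518]), 'gripper_force': 0.0, 'finger_gap': 1.002368868239222} 0.0187
```

View pics/scene0.png

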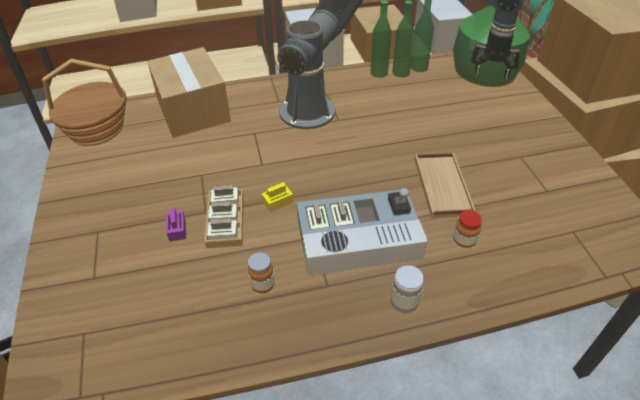

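View pics/side0.png

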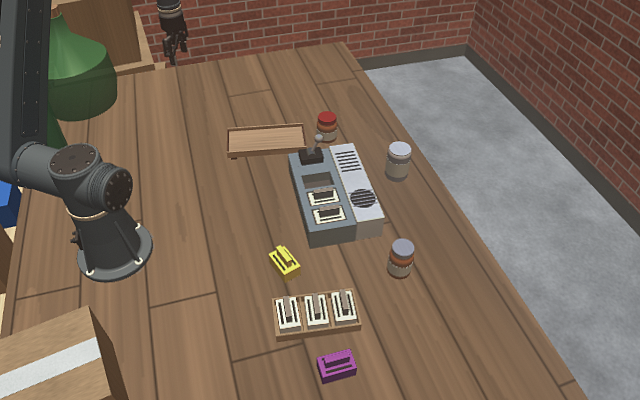

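```bash
cat > h.py <<'E'
import numpy as np, cv2
from scipy.spatial.transform import Rotation as R
from scipy.optimize import least_squares
from station import manip, viewer
def cam(n, st=None):
    c=viewer.calibration(n)
    if 'T' in c: T=c['T']
    else:
        st=st or manip.sense(); W=np.eye(4); W[:3,:3]=R.from_quat(st['tool_rot']).as_matrix(); W[:3,3]=st['tcp_pos']
        T=W@c['tool_from_camera']
    f=200/np.tan(np.radians(c['fov_y']/2))
    return dict(K=np.array([[f,0,c['cx']],[0,f,c['cy']],[0,0,1]]),d=np.array([c['k1'],0,0,0.]),T=T)
def proj(c,P):
    P=np.atleast_2d(P).astype(float); X=(P-c['T'][:3,3])@c['T'][:3,:3]*[1,-1,-1]
    return cv2.projectPoints(X,np.zeros(3),np.zeros(3),c['K'],c['d'])[0][:,0]
def rays(c,uv):
    n=cv2.undistortPoints(np.array(uv,float).reshape(-1,1,2),c['K'],c['d'])[:,0]
    return np.c_[n[:,0],-n[:,1],-np.ones(len(n))]@c['T'][:3,:3].T
def atz(c,uv,z):
    r=rays(c,uv); o=c['T'][:3,3]; return o+r*((z-o[2])/r[:,2])[:,None]
def tri(obs):  # [(cam,uv),...] -> point
    A=np.zeros((3,3));b=np.zeros(3)
    for c,uv in obs:
        r=rays(c,[uv])[0]; r/=np.linalg.norm(r); M=np.eye(3)-np.outer(r,r); A+=M; b+=M@c['T'][:3,3]
    return np.linalg.solve(A,b)
def rows():
    s=manip.sense(); print('t',round(s['t'],2),'tcp',s['tcp_pos'].round(4),'yaw',R.from_quat(s['tool_rot']).as_euler('ZYX').round(3),'F',s['force'].round(1),'gap',round(s['finger_gap'],3),'gf',round(s['gripper_force'],1))
E
python3 - <<'E'
import cv2
a=cv2.imread('pics/scene0.png');b=cv2.imread('pics/side0.png')
cv2.imwrite('pics/sc.png',cv2.resize(a[150:310,150:480+8],None,fx=2.35,fy=2.35,interpolation=cv2.INTER_CUBIC))
cv2.imwrite('pics/si.png',cv2.resize(b[100:380,215:420],None,fx=2.1,fy=2.1,interpolation=cv2.INTER_CUBIC))
E
```

```text
(no output)
```

View pics/sc.png

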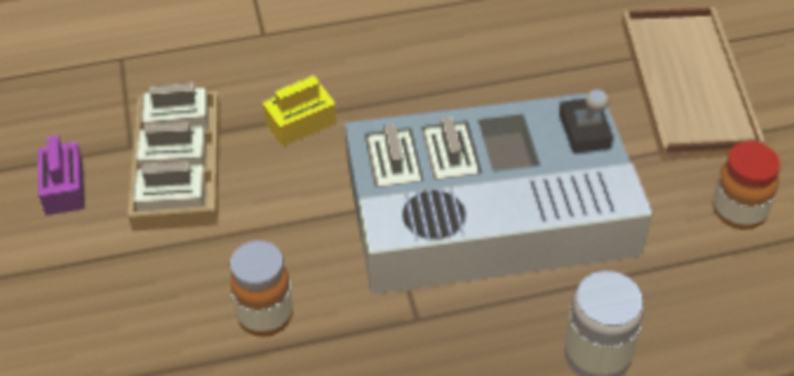

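View pics/si.png

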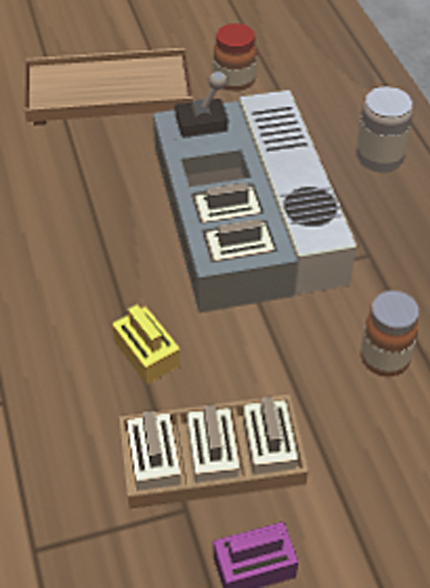

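```bash
cat > fit0.py <<'E'
from h import *
S=lambda p:(np.array(p,float)+.5)/2.35+[149.5,149.5]
D=lambda p:(np.array(p,float)+.5)/2.1+[214.5,99.5]
cs,cd=cam('scene'),cam('side')
def fit(name,obs,g):
    def f(p):
        Rm=R.from_euler('Z',p[3]).as_matrix(); r=[]
        for c,uv,P in obs: r+=list((proj(c,Rm@P+p[:3])[0]-uv))
        return np.array(r)
    s=least_squares(f,g,loss='soft_l1',x_scale=[.1,.1,.1,1]); print(name,s.x.round(4),'res',np.abs(f(s.x)).reshape(-1,2).max(1).round(1)); return s.x
A=np.array
k=[(cs,S((346,123)),A([-.065,-.15,.072])),(cs,S((607,93)),A([-.065,.175,.072])),(cs,S((369,256)),A([.145,-.15,.082])),(cs,S((648,213)),A([.145,.175,.082])),
(cd,D((197,278)),A([-.065,-.15,.072])),(cd,D((155,112)),A([-.065,.175,.072])),(cd,D((292,92)),A([.145,.175,.082])),(cd,D((355,248)),A([.145,-.15,.082]))]
fit('dryer',k,[.7,0,0,0])
def box(sx,sy,h,sc,sd): # corners order n-,n+,f+,f-   x across world y
    C=[A([x,y,h]) for x,y in [(-sx,-sy),(sx,-sy),(sx,sy),(-sx,sy)]]
    C=[A([c[1],c[0],h]) for c in C]  # long axis along world x here
    return [(cs,S(u),c) for u,c in zip(sc,C)]+[(cd,D(u),c) for u,c in zip(sd,C)]
fit('rack(long along x; yaw of long axis)',box(.065,.13,.036,[(625,10),(712,8),(762,142),(664,150)],[(27,112),(27,60),(185,50),(190,103)]),[.6,.3,0,0])
fit('tray(long along x)',box(.052,.102,.03,[(141,92),(217,92),(217,210),(130,212)],[(128,497),(121,415),(290,396),(306,478)]),[.6,-.3,0,0])
for n,u,v,h in [('red',(752,160),(236,36),.1),('white',(608,292),(390,103),.1),('grey',(257,255),(395,310),.1),('ball',(597,98),(218,79),0)]:
    print(n,tri([(cs,S(u)),(cd,D(v))]).round(3))
E
python3 fit0.py
```

```text
dryer [ 0.597   0.0011 -0.0016 -0.0918] res [0.3 1.3 1.7 2.6 0.2 0.8 0.7 0.6]
rack(long along x; yaw of long axis) [ 0.5065  0.3236 -0.002  -0.1873] res [0.7 1.  0.6 1.2 1.  0.5 0.2 1.2]
tray(long along x) [ 0.4736 -0.3534 -0.0005 -0.1589] res [1.7 1.  0.9 1.5 0.8 0.9 0.1 2.4]
red [0.715 0.303 0.091]
white [0.868 0.059 0.115]
grey [ 0.723 -0.284  0.104]
ball [0.631 0.132 0.154]
```

```bash
cat >> h.py <<'E'
def plan(xyz,h=None):
    """total tool-axis turn (first) and slide afterwards to reach xyz with tool-x heading h, pointing down"""
    s=manip.sense(); R0=R.from_quat(s['tool_rot']); x=R0.as_matrix()[:,0]; h0=np.arctan2(x[1],x[0])
    if h is None: h=h0
    h=h0+(h-h0+np.pi)%(2*np.pi)-np.pi
    Rt=np.array([[np.cos(h),np.sin(h),0],[np.sin(h),-np.cos(h),0],[0,0,-1]])
    rv=(R0.inv()*R.from_matrix(Rt)).as_rotvec(); d=Rt.T@(np.array(xyz)-s['tcp_pos'])*100
    print('turn',rv.round(3),'slide cm',d.round(2),'rows',np.ceil(abs(rv).max()/.124),np.ceil(np.linalg.norm(d)/4.1),'| h0',round(h0,3))
E
T='{"slide":[0,0,0],"angular":[0,0,-0.092],"claw":-1}'
M='{"slide":[-2.3,-3.3,0.1],"angular":[0,0,0],"claw":-1}'
python3 -m creep '[{"slide":[0,0,0],"angular":[0,0,-0.092],"claw":-1},{"slide":[0,0,0],"angular":[0,0,-0.092],"claw":-1},{"slide":[0,0,0],"angular":[0,0,-0.092],"claw":-1},{"slide":[0,0,0],"angular":[0,0,-0.092],"claw":-1},{"slide":[-2.3,-3.3,-0.1],"angular":[0,0,0],"claw":-1},{"slide":[-2.3,-3.3,-0.1],"angular":[0,0,0],"claw":-1},{"slide":[-2.3,-3.3,-0.1],"angular":[0,0,0],"claw":-1},{"slide":[-2.3,-3.3,-0.1],"angular":[0,0,0],"claw":-1}]' 60
python3 -m creep '[{"slide":[-2.3,-3.3,-0.1],"angular":[0,0,0],"claw":-1},{"slide":[-2.3,-3.3,-0.1],"angular":[0,0,0],"claw":-1},{"slide":[-2.3,-3.3,-0.1],"angular":[0,0,0],"claw":-1},{"slide":[-2.3,-3.3,-0.1],"angular":[0,0,0],"claw":-1},{"slide":[-2.3,-3.3,-0.1],"angular":[0,0,0],"claw":-1},{"slide":[-2.3,-3.3,-0.1],"angular":[0,0,0],"claw":-1},{"slide":[-2.3,-3.3,-0.1],"angular":[0,0,0],"claw":-1},{"slide":[0,0,0],"angular":[0,0,0],"claw":-1},{"slide":[0,0,0],"angular":[0,0,0],"claw":-1}]'
python3 - <<'E'
from h import *
import pickle
s=manip.sense(); im=viewer.snapshot('wrist'); cv2.imwrite('pics/w1.png',im); pickle.dump((s['tool_rot'],s['tcp_pos']),open('w1.pkl','wb')); rows()
E
```

```text
t: 0.77
tcp_pos: [0.3581, 0.4176, 0.2348]
tool_rot: [0.047, 0.999, -0.0, -0.0]
force: [0.5, 0.2, 0.3]
finger_gap: 0.004
gripper_force: 0.0
t: 1.52
tcp_pos: [0.4974, 0.1719, 0.242]
tool_rot: [0.05, 0.999, 0.0, -0.0]
force: [-0.1, -0.2, 0.4]
finger_gap: 0.001
gripper_force: 0.0
t 1.57 tcp [0.4963 0.1733 0.2419] yaw [ 3.044e+00 -2.000e-03  3.141e+00] F [-0.6 -0.5  0.2] gap -0.0 gf 0.0
```

View pics/w1.png

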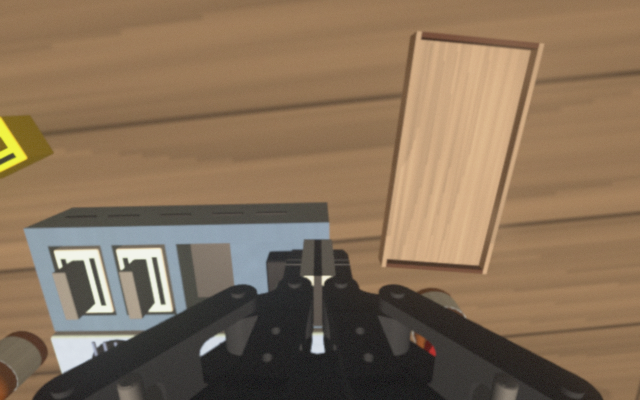

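```bash

python3 -m creep '[{"slide":[0.8,-3.2,-0.4],"angular":[0,0,0],"claw":-1},{"slide":[0.8,-3.2,-0.4],"angular":[0,0,0],"claw":-1},{"slide":[0.8,-3.2,-0.4],"angular":[0,0,0],"claw":-1},{"slide":[0.8,-3.2,-0.4],"angular":[0,0,0],"claw":-1},{"slide":[0.8,-3.2,-0.4],"angular":[0,0,0],"claw":-1},{"slide":[0,0,0],"angular":[0,0,0],"claw":-1},{"slide":[0,0,0],"angular":[0,0,0],"claw":-1},{"slide":[0,0,0],"angular":[0,0,0],"claw":-1}]' 60
python3 - <<'E'
from h import *
import pickle
s=manip.sense(); im=viewer.snapshot('wrist'); cv2.imwrite('pics/w2.png',im); pickle.dump((s['tool_rot'],s['tcp_pos']),open('w2.pkl','wb')); rows()
a=cv2.imread('pics/w1.png')
f=lambda i:cv2.resize(i,None,fx=2.5,fy=2.5,interpolation=cv2.INTER_CUBIC)
cv2.imwrite('pics/w2c.png',np.vstack([f(a[200:310,30:350]),f(im[190:320,190:510])]))
E
```

```text
t: 2.23
tcp_pos: [0.4412, 0.0199, 0.2623]
tool_rot: [0.047, 0.999, 0.0, -0.0]
force: [-0.2, 0.1, -0.4]
finger_gap: -0.002
gripper_force: 0.0
t 2.28 tcp [0.4414 0.02   0.2622] yaw [ 3.049 -0.     3.141] F [ 0.2  0.3 -0.6] gap -0.001 gf 0.0
```

View pics/w2c.png

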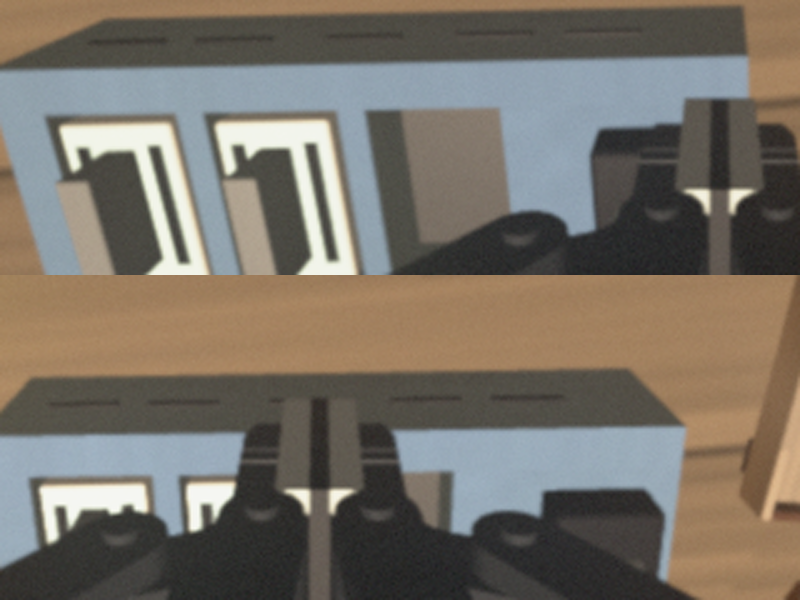

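```bash
cat > fit1.py <<'E'
from fit0 import *
import pickle
print('----')
def wc(n):
    r,p=pickle.load(open(n,'rb')); return cam('wrist',dict(tool_rot=r,tcp_pos=p))
c1,c2=wc('w1.pkl'),wc('w2.pkl')
a=lambda u:(np.array(u,float)+.5)/2.5+[29.5,199.5]
b=lambda u:(np.array(u,float)+.5-[0,275])/2.5+[189.5,189.5]
z=.072
w=[(c1,a((747,56)),A([-.065,.175,z])),(c1,A([26,229.]),A([-.065,-.15,z]))]
w+=[(c1,a(u),A([-.044,y,z])) for u,y in [((46,118),-.129),((177,116),-.071),((206,115),-.059),((335,112),-.001),((367,111),.011),((500,108),.069)]]
w+=[(c2,b((684,427)),A([-.065,.175,z]))]+[(c2,b(u),A([-.044,y,z])) for u,y in [((30,478),-.129),((152,476),-.071),((180,477),-.059),((453,472),.069)]]
fit('dryer wrist',w,[.6,0,0,-.09])
fit('dryer all',w+k,[.6,0,0,-.09])
C=[A([x,y,.036]) for x,y in [(-.13,-.065),(-.13,.065),(.13,.065),(.13,-.065)]]
rw=[(c1,A(u,float),c) for u,c in zip([(415,33),(542,43),(487,273),(383,265)],C)]
fit('rack wrist',rw,[.5,.32,0,-.18])
fit('rack all',rw+box(.065,.13,.036,[(625,10),(712,8),(762,142),(664,150)],[(27,112),(27,60),(185,50),(190,103)]),[.5,.32,0,-.18])
E
python3 fit1.py | sed -n '/----/,$p'
python3 -c "
from h import *
plan([.70,.127,.25]); plan([.69,.127,.14])"
```

```text
----
dryer wrist [ 5.985e-01  3.000e-04 -1.600e-03 -7.630e-02] res [0.5 1.6 0.5 0.4 0.3 1.2 0.5 0.3 0.5 0.  0.5 0.5 0.4]
dryer all [ 5.984e-01  3.000e-04 -1.400e-03 -7.890e-02] res [0.9 1.7 0.3 0.4 0.4 1.2 0.5 0.5 0.2 0.2 0.5 0.6 0.2 0.7 1.8 0.8 3.  1.2
 1.1 0.9 1.7]
rack wrist [ 0.5074  0.3268 -0.0028 -0.1685] res [0.4 0.3 0.8 1.1]
rack all [ 0.5072  0.3264 -0.0026 -0.1709] res [0.7 0.3 0.8 0.9 1.1 1.1 2.1 1.  0.6 0.6 0.5 1.9]
turn [ 0.001 -0.    -0.   ] slide cm [-24.76  13.04   1.22] rows 1.0 7.0 | h0 3.049
turn [ 0.001 -0.    -0.   ] slide cm [-23.77  12.95  12.22] rows 1.0 8.0 | h0 3.049
```

```bash

python3 -m creep '[{"slide":[-3.3,1.87,0],"angular":[0,0,-0.002],"claw":-1},{"slide":[-3.3,1.87,0],"angular":[0,0,-0.002],"claw":-1},{"slide":[-3.3,1.87,0],"angular":[0,0,-0.002],"claw":-1},{"slide":[-3.3,1.87,0],"angular":[0,0,-0.002],"claw":-1},{"slide":[-3.3,1.87,0],"angular":[0,0,-0.002],"claw":-1},{"slide":[-3.3,1.87,0],"angular":[0,0,-0.002],"claw":-1},{"slide":[-3.3,1.87,0],"angular":[0,0,-0.002],"claw":-1},{"slide":[0,0,0],"angular":[0,0,0],"claw":-1}]'
python3 -m creep '[{"slide":[0,0,3.2],"angular":[0,0,0],"claw":-1},{"slide":[0,0,3.2],"angular":[0,0,0],"claw":-1},{"slide":[0,0,3.2],"angular":[0,0,0],"claw":-1},{"slide":[0,0,3.2],"angular":[0,0,0],"claw":-1},{"slide":[0,0,0],"angular":[0,0,0],"claw":-1}]'
python3 - <<'E'
from h import *
rows(); plan([.601,.1355,.132],3.0645)
im=viewer.snapshot('scene'); cv2.imwrite('pics/s1.png',im)
E
```

```text
t: 2.95
tcp_pos: [0.6887, 0.1339, 0.2601]
tool_rot: [0.038, 0.999, 0.001, 0.002]
force: [1.1, -0.8, -1.3]
finger_gap: -0.0
gripper_force: 0.0
t: 3.37
tcp_pos: [0.677, 0.1304, 0.126]
tool_rot: [0.039, 0.999, -0.0, -0.008]
force: [-1.3, -0.2, -1.1]
finger_gap: -0.004
gripper_force: 0.0
t 3.37 tcp [0.677  0.1304 0.126 ] yaw [ 3.063 -0.016 -3.14 ] F [-1.3 -0.2 -1.1] gap -0.004 gf 0.0
turn [-0.001 -0.016 -0.001] slide cm [ 7.61 -0.07 -0.6 ] rows 1.0 2.0 | h0 3.063
```

```bash

python3 -m creep '[{"slide":[1.5,0,-0.2],"angular":[0,0,0],"claw":-1},{"slide":[1.5,0,-0.2],"angular":[0,0,0],"claw":-1},{"slide":[1.5,0,-0.2],"angular":[0,0,0],"claw":-1},{"slide":[1.5,0,0],"angular":[0,0,0],"claw":-1},{"slide":[1.0,0,0],"angular":[0,0,0],"claw":-1},{"slide":[0.4,0,0],"angular":[0,0,0],"claw":-1},{"slide":[0,0,0],"angular":[0,0,0],"claw":-1},{"slide":[0,0,0],"angular":[0,0,0],"claw":-1}]'
python3 -m creep '[{"slide":[-1,0,0],"angular":[0,0,0],"claw":-1},{"slide":[0,0,-4],"angular":[0,0,0],"claw":-1},{"slide":[0,0,-4],"angular":[0,0,0],"claw":-1},{"slide":[0,0,-4],"angular":[0,0,0],"claw":0},{"slide":[0,0,0],"angular":[0,0,0],"claw":0}]'
python3 - <<'E'
from h import *
rows(); bx=lambda x,y:(np.array([.5985,.0003])+np.array([[np.cos(.077),np.sin(.077)],[-np.sin(.077),np.cos(.077)]])@[x,y]).round(4)
for y in (-.1,-.03,.04): print(bx(0,y))
b=bx(0,-.03); plan([*b,.25],3.0645)
cs,cd=cam('scene'),cam('side')
for n,c in(('scene',cs),('side',cd)): 
    i=viewer.snapshot(n); cv2.imwrite(f'pics/{n}2.png',i)
    for x in (-.029,.029): print(n,x,proj(c,[*bx(x,.135),.147]))
E
python3 - <<'E'
import cv2,numpy as np
f=lambda i:cv2.resize(i,None,fx=3,fy=3,interpolation=cv2.INTER_CUBIC)
cv2.imwrite('pics/lev.png',np.hstack([f(cv2.imread('pics/scene2.png')[170:300,290:430]),f(cv2.imread('pics/side2.png')[120:250,280:400])]))
E
```

```text
t: 4.08
tcp_pos: [0.6105, 0.1349, 0.1419]
tool_rot: [0.04, 0.999, 0.0, 0.001]
force: [0.4, 0.6, 0.8]
finger_gap: 0.001
gripper_force: 0.0
t: 4.5
tcp_pos: [0.6255, 0.134, 0.2699]
tool_rot: [0.04, 0.999, 0.001, 0.009]
force: [0.9, -0.2, 0.5]
finger_gap: 0.27
gripper_force: 0.0
t 4.5 tcp [0.6255 0.134  0.2699] yaw [3.061 0.018 3.139] F [ 0.9 -0.2  0.5] gap 0.27 gf 0.0
[ 0.5908 -0.0994]
[ 0.5962 -0.0296]
[0.6016 0.0402]
turn [ 0.002  0.018 -0.003] slide cm [  1.67 -16.53   1.99] rows 1.0 5.0 | h0 3.061
scene -0.029 [[398.95213058 180.33997524]]
scene 0.029 [[404.74644404 194.84995498]]
side -0.029 [[301.5008582  141.47397004]]
side 0.029 [[320.60123516 138.82286767]]
```

View pics/lev.png

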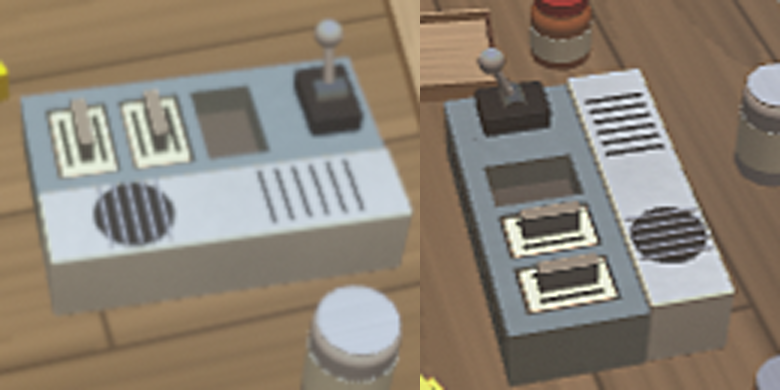

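```bash

python3 -m creep '[{"slide":[0.34,-3.3,0.4],"angular":[0,0,0],"claw":0},{"slide":[0.34,-3.3,0.4],"angular":[0,0,0],"claw":0},{"slide":[0.34,-3.3,0.4],"angular":[0,0,0],"claw":0},{"slide":[0.34,-3.3,0.4],"angular":[0,0,0],"claw":0},{"slide":[0.34,-3.3,0.4],"angular":[0,0,0],"claw":0},{"slide":[0,0,0],"angular":[0,0,0],"claw":0},{"slide":[0,0,0],"angular":[0,0,0],"claw":0},{"slide":[0,0,0],"angular":[0,0,0],"claw":0}]'
python3 -c "
from h import *
rows();plan([.5962,-.0296,.077],3.0645)"
```

```text
t: 5.27
tcp_pos: [0.5888, -0.0293, 0.2392]
tool_rot: [0.041, 0.999, 0.001, -0.001]
force: [-0.1, 0.4, 0.1]
finger_gap: 0.502
gripper_force: 0.0
t 5.27 tcp [ 0.5888 -0.0293  0.2392] yaw [ 3.060e+00 -2.000e-03  3.141e+00] F [-0.1  0.4  0.1] gap 0.502 gf 0.0
turn [ 0.001 -0.002 -0.004] slide cm [-0.74  0.02 16.22] rows 1.0 4.0 | h0 3.06
```

```bash

python3 -m creep '[{"slide":[-0.4,0,3],"angular":[0,0,-0.004],"claw":0},{"slide":[-0.34,0,3],"angular":[0,0,0],"claw":0},{"slide":[0,0,3],"angular":[0,0,0],"claw":0},{"slide":[0,0,3],"angular":[0,0,0],"claw":0},{"slide":[0,0,2.5],"angular":[0,0,0],"claw":0},{"slide":[0,0,1.7],"angular":[0,0,0],"claw":0},{"slide":[0,0,0],"angular":[0,0,0],"claw":0},{"slide":[0,0,0],"angular":[0,0,0],"claw":0}]' 60
python3 -m creep '[{"slide":[0,0,0],"angular":[0,0,0],"claw":-1},{"slide":[0,0,0],"angular":[0,0,0],"claw":-1},{"slide":[0,0,0],"angular":[0,0,0],"claw":-1},{"slide":[0,0,0],"angular":[0,0,0],"claw":-1},{"slide":[0,0,0],"angular":[0,0,0],"claw":-1}]' 60
python3 -m creep '[{"slide":[0,0,-1],"angular":[0,0,0],"claw":-1},{"slide":[0,0,-2],"angular":[0,0,0],"claw":-1},{"slide":[0,0,-3],"angular":[0,0,0],"claw":-1},{"slide":[0,0,-3],"angular":[0,0,0],"claw":-1},{"slide":[0,0,-3],"angular":[0,0,0],"claw":-1},{"slide":[0,0,-3],"angular":[0,0,0],"claw":-1},{"slide":[0,0,-3],"angular":[0,0,0],"claw":-1},{"slide":[0,0,0],"angular":[0,0,0],"claw":-1},{"slide":[0,0,0],"angular":[0,0,0],"claw":-1}]'
python3 - <<'E'
from h import *
rows()
rk=np.array([.5073,.3266]);u=np.array([np.cos(-.170),np.sin(-.170)])
print('near',rk-.031*u,'far',rk+.031*u); p=rk+.031*u
plan([*p,.255],np.pi/2-.170)
cv2.imwrite('pics/side3.png',viewer.snapshot('side')); cv2.imwrite('pics/w3.png',viewer.snapshot('wrist'))
a=cv2.imread('pics/side3.png')[60:300,180:420];b=cv2.imread('pics/w3.png')
cv2.imwrite('pics/m3.png',np.hstack([cv2.resize(a,(400,400)),cv2.resize(b,(640,400))[:,120:520]]))
E
```

```text
t: 5.93
tcp_pos: [0.5961, -0.0286, 0.0773]
tool_rot: [0.037, 0.999, 0.0, -0.001]
force: [-0.0, 0.3, 0.4]
finger_gap: 0.504
gripper_force: 0.0
t: 6.35
tcp_pos: [0.5979, -0.0303, 0.0799]
tool_rot: [0.039, 0.999, -0.0, 0.002]
force: [1.9, 0.7, 5.2]
finger_gap: 0.151
gripper_force: 62.4
t: 7.1
tcp_pos: [0.5968, -0.0304, 0.2601]
tool_rot: [0.038, 0.999, -0.0, 0.002]
force: [-0.9, 0.5, -3.5]
finger_gap: 0.149
gripper_force: 61.4
t 7.1 tcp [ 0.5968 -0.0304  0.2601] yaw [ 3.065e+00  3.000e-03 -3.141e+00] F [-0.9  0.5 -3.5] gap 0.149 gf 61.4
near [0.47674687 0.33184465] far [0.53785313 0.32135535]
turn [0.002 0.003 1.664] slide cm [ 33.67 -11.76   0.51] rows 14.0 9.0 | h0 3.065
```

View pics/m3.png

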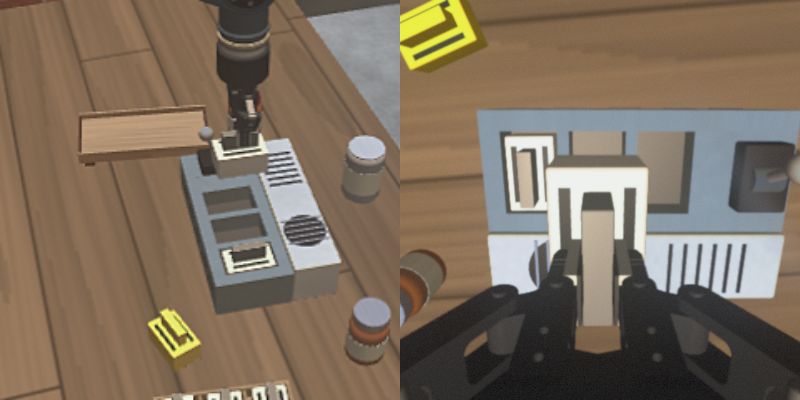

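```bash

python3 -m creep '[{"slide":[0.95,3.85,0],"angular":[0,0,0],"claw":-1},{"slide":[0.95,3.85,0],"angular":[0,0,0],"claw":-1},{"slide":[0.95,3.85,0],"angular":[0,0,0],"claw":-1},{"slide":[0.95,3.85,0],"angular":[0,0,0],"claw":-1},{"slide":[0.95,3.85,0],"angular":[0,0,0],"claw":-1},{"slide":[0.95,3.85,0],"angular":[0,0,0],"claw":-1},{"slide":[0.95,3.85,0],"angular":[0,0,0],"claw":-1},{"slide":[0.95,3.85,0],"angular":[0,0,0],"claw":-1},{"slide":[0.95,3.85,0],"angular":[0,0,0],"claw":-1}]'
python3 -m creep '[{"slide":[0,0,0],"angular":[0,0,0.119],"claw":-1},{"slide":[0,0,0],"angular":[0,0,0.119],"claw":-1},{"slide":[0,0,0],"angular":[0,0,0.119],"claw":-1},{"slide":[0,0,0],"angular":[0,0,0.119],"claw":-1},{"slide":[0,0,0],"angular":[0,0,0.119],"claw":-1},{"slide":[0,0,0],"angular":[0,0,0.119],"claw":-1},{"slide":[0,0,0],"angular":[0,0,0.119],"claw":-1},{"slide":[0,0,0],"angular":[0,0,0.119],"claw":-1}]'
python3 -m creep '[{"slide":[0,0,0],"angular":[0,0,0.119],"claw":-1},{"slide":[0,0,0],"angular":[0,0,0.119],"claw":-1},{"slide":[0,0,0],"angular":[0,0,0.119],"claw":-1},{"slide":[0,0,0],"angular":[0,0,0.119],"claw":-1},{"slide":[0,0,0],"angular":[0,0,0.119],"claw":-1},{"slide":[0,0,0],"angular":[0,0,0.119],"claw":-1},{"slide":[0,0,0],"angular":[0,0,0],"claw":-1},{"slide":[0,0,0],"angular":[0,0,0],"claw":-1}]'
python3 - <<'E'
from h import *
rows()
plan([.5379,.3214,.08],np.pi/2-.170)
c=cam('wrist',dict(tool_rot=[0,0,0,1],tcp_pos=[0,0,0]))
for dx in (-.004,0,.004): print(dx,proj(c,[[.04+dx,-.025,.008],[.04+dx,.025,.008],[.04+dx,.025,.048]]).round(1).tolist())
E
```

```text
t: 7.95
tcp_pos: [0.5356, 0.323, 0.2553]
tool_rot: [0.038, 0.999, -0.001, -0.003]
force: [1.0, 0.5, -3.4]
finger_gap: 0.15
gripper_force: 61.3
t: 8.62
tcp_pos: [0.5362, 0.3211, 0.2551]
tool_rot: [0.495, 0.869, -0.003, -0.002]
force: [-0.0, -0.1, -2.5]
finger_gap: 0.149
gripper_force: 61.3
t: 9.28
tcp_pos: [0.5367, 0.3213, 0.2559]
tool_rot: [0.764, 0.645, -0.002, -0.001]
force: [-0.1, -0.0, -3.6]
finger_gap: 0.147
gripper_force: 61.3
t 9.28 tcp [0.5367 0.3213 0.2559] yaw [ 1.402e+00  3.000e-03 -3.137e+00] F [-0.1 -0.  -3.6] gap 0.147 gf 61.3
turn [-0.004  0.003  0.001] slide cm [ 0.03  0.12 17.59] rows 1.0 5.0 | h0 1.402
-0.004 [[264.6, 182.9], [367.7, 182.8], [357.8, 167.1]]
0 [[264.2, 174.8], [368.1, 174.8], [358.0, 160.5]]
0.004 [[263.8, 166.6], [368.4, 166.6], [358.2, 153.9]]
```

```bash

python3 -m creep '[{"slide":[-0.2,0.1,4],"angular":[0,0,0],"claw":-1},{"slide":[-0.07,0,4],"angular":[0,0,0],"claw":-1},{"slide":[0,0,4],"angular":[0,0,0],"claw":-1},{"slide":[0,0,3],"angular":[0,0,0],"claw":-1},{"slide":[0,0,2],"angular":[0,0,0],"claw":-1},{"slide":[0,0,0.7],"angular":[0,0,0],"claw":-1},{"slide":[0,0,0.3],"angular":[0,0,0],"claw":-1},{"slide":[0,0,0],"angular":[0,0,0],"claw":-1},{"slide":[0,0,0],"angular":[0,0,0],"claw":-1}]'
python3 -c "
from h import *
rows()"
```

```text
t: 10.03
tcp_pos: [0.5396, 0.3195, 0.0796]
tool_rot: [0.765, 0.644, 0.001, 0.0]
force: [-0.1, 0.6, -2.5]
finger_gap: 0.149
gripper_force: 61.2
t 10.03 tcp [0.5396 0.3195 0.0796] yaw [ 1.400e+00 -1.000e-03  3.139e+00] F [-0.1  0.6 -2.5] gap 0.149 gf 61.2
```

```bash

python3 -m creep '[{"slide":[0,0,0.3],"angular":[0,0,0],"claw":-1},{"slide":[0,0,0.2],"angular":[0,0,0],"claw":-1},{"slide":[0,0,0],"angular":[0,0,0],"claw":-1},{"slide":[0,0,0],"angular":[0,0,0],"claw":-1}]'
python3 -m creep '[{"slide":[0,0,0.15],"angular":[0,0,0],"claw":-1},{"slide":[0,0,0],"angular":[0,0,0],"claw":-1},{"slide":[0,0,0],"angular":[0,0,0],"claw":-1}]'
python3 -m creep '[{"slide":[0,0,0.15],"angular":[0,0,0],"claw":-1},{"slide":[0,0,0],"angular":[0,0,0],"claw":-1},{"slide":[0,0,0],"angular":[0,0,0],"claw":-1}]'
```

```text
t: 10.37
tcp_pos: [0.5386, 0.3191, 0.0739]
tool_rot: [0.765, 0.644, 0.0, 0.0]
force: [-0.5, 0.4, -2.7]
finger_gap: 0.147
gripper_force: 61.3
t: 10.62
tcp_pos: [0.5387, 0.3192, 0.0721]
tool_rot: [0.765, 0.644, 0.0, 0.0]
force: [0.6, 0.7, -1.5]
finger_gap: 0.149
gripper_force: 61.4
t: 10.87
tcp_pos: [0.5387, 0.3193, 0.0719]
tool_rot: [0.765, 0.644, 0.001, 0.0]
force: [-1.5, 0.4, 5.3]
finger_gap: 0.148
gripper_force: 62.5
```

```bash

python3 -m creep '[{"slide":[0,0,-0.1],"angular":[0,0,0],"claw":-0.2},{"slide":[0,0,0],"angular":[0,0,0],"claw":-0.2},{"slide":[0,0,0],"angular":[0,0,0],"claw":-0.2},{"slide":[0,0,-2],"angular":[0,0,0],"claw":0},{"slide":[0,0,-4],"angular":[0,0,0],"claw":0},{"slide":[0,0,-4],"angular":[0,0,0],"claw":0},{"slide":[0,0,-4],"angular":[0,0,0],"claw":0},{"slide":[0,0,-4],"angular":[0,0,0],"claw":0},{"slide":[0,0,-1],"angular":[0,0,-0.104],"claw":0}]'
python3 -m creep '[{"slide":[0,0,0],"angular":[0,0,-0.12],"claw":0},{"slide":[0,0,0],"angular":[0,0,-0.12],"claw":0},{"slide":[0,0,0],"angular":[0,0,-0.12],"claw":0},{"slide":[0,0,0],"angular":[0,0,-0.12],"claw":0},{"slide":[0,0,0],"angular":[0,0,-0.12],"claw":0},{"slide":[0,0,0],"angular":[0,0,-0.12],"claw":0},{"slide":[0,0,0],"angular":[0,0,-0.12],"claw":0}]'
python3 -m creep '[{"slide":[0,0,0],"angular":[0,0,-0.12],"claw":0},{"slide":[0,0,0],"angular":[0,0,-0.12],"claw":0},{"slide":[0,0,0],"angular":[0,0,-0.12],"claw":0},{"slide":[0,0,0],"angular":[0,0,-0.12],"claw":0},{"slide":[0,0,0],"angular":[0,0,-0.12],"claw":0},{"slide":[0,0,0],"angular":[0,0,-0.12],"claw":0},{"slide":[0,0,0],"angular":[0,0,0],"claw":0},{"slide":[0,0,0],"angular":[0,0,0],"claw":0}]'
python3 - <<'E'
from h import *
import pickle
rows(); plan([.5908,-.0994,.25],3.0645); plan([.594,-.0994,.25],3.0645)
s=manip.sense(); im=viewer.snapshot('wrist'); cv2.imwrite('pics/w4.png',im); pickle.dump((s['tool_rot'],s['tcp_pos']),open('w4.pkl','wb'))
E
```

```text
t: 11.62
tcp_pos: [0.5419, 0.3204, 0.2689]
tool_rot: [0.73, 0.683, 0.006, 0.003]
force: [1.0, 1.2, -0.0]
finger_gap: 0.497
gripper_force: 0.0
t: 12.2
tcp_pos: [0.5383, 0.3189, 0.261]
tool_rot: [0.386, 0.922, -0.0, -0.0]
force: [0.7, -0.0, 0.0]
finger_gap: 0.499
gripper_force: 0.0
t: 12.87
tcp_pos: [0.5384, 0.319, 0.2611]
tool_rot: [0.041, 0.999, -0.0, -0.0]
force: [0.1, 0.1, 0.3]
finger_gap: 0.505
gripper_force: 0.0
t 12.87 tcp [0.5384 0.319  0.2611] yaw [ 3.06  -0.    -3.141] F [0.1 0.1 0.3] gap 0.505 gf 0.0
turn [-0.    -0.    -0.005] slide cm [ -8.45 -41.31   1.11] rows 1.0 11.0 | h0 3.06
turn [-0.    -0.    -0.005] slide cm [ -8.77 -41.28   1.11] rows 1.0 11.0 | h0 3.06
```

```bash

python3 -m creep '[{"slide":[-0.77,-3.76,0],"angular":[0,0,0],"claw":0},{"slide":[-0.77,-3.76,0],"angular":[0,0,0],"claw":0},{"slide":[-0.77,-3.76,0],"angular":[0,0,0],"claw":0},{"slide":[-0.77,-3.76,0],"angular":[0,0,0],"claw":0},{"slide":[-0.77,-3.76,0],"angular":[0,0,0],"claw":0},{"slide":[-0.77,-3.76,0],"angular":[0,0,0],"claw":0},{"slide":[-0.77,-3.76,0],"angular":[0,0,0],"claw":0},{"slide":[-0.77,-3.76,0],"angular":[0,0,0],"claw":0},{"slide":[-0.77,-3.76,0],"angular":[0,0,0],"claw":0},{"slide":[-0.77,-3.76,0],"angular":[0,0,0],"claw":0}]'
python3 -m creep '[{"slide":[-0.77,-3.71,0],"angular":[0,0,-0.005],"claw":0},{"slide":[0,0,0],"angular":[0,0,0],"claw":0},{"slide":[0,0,0],"angular":[0,0,0],"claw":0},{"slide":[0,0,0],"angular":[0,0,0],"claw":0}]'
python3 - <<'E'
from h import *
rows(); plan([.5905,-.0994,.080],3.0645)
E
```

```text
t: 13.75
tcp_pos: [0.5855, -0.0638, 0.2614]
tool_rot: [0.041, 0.999, 0.0, 0.0]
force: [0.7, 0.2, -0.1]
finger_gap: 0.504
gripper_force: 0.0
t: 14.08
tcp_pos: [0.5899, -0.0992, 0.261]
tool_rot: [0.038, 0.999, 0.0, -0.0]
force: [0.4, 0.1, -0.2]
finger_gap: 0.497
gripper_force: 0.0
t 14.08 tcp [ 0.5899 -0.0992  0.261 ] yaw [ 3.066e+00 -1.000e-03  3.141e+00] F [ 0.4  0.1 -0.2] gap 0.497 gf 0.0
turn [ 0.001 -0.001  0.001] slide cm [-0.06 -0.02 18.1 ] rows 1.0 5.0 | h0 3.066
```

```bash

python3 -m creep '[{"slide":[0,0,4],"angular":[0,0,0],"claw":0},{"slide":[0,0,4],"angular":[0,0,0],"claw":0},{"slide":[0,0,4],"angular":[0,0,0],"claw":0},{"slide":[0,0,3.5],"angular":[0,0,0],"claw":0},{"slide":[0,0,2.6],"angular":[0,0,0],"claw":0},{"slide":[0,0,0],"angular":[0,0,0],"claw":0},{"slide":[0,0,0],"angular":[0,0,0],"claw":0}]' 60
python3 -m creep '[{"slide":[0,0,0],"angular":[0,0,0],"claw":-1},{"slide":[0,0,0],"angular":[0,0,0],"claw":-1},{"slide":[0,0,0],"angular":[0,0,0],"claw":-1},{"slide":[0,0,0],"angular":[0,0,0],"claw":-1},{"slide":[0,0,0],"angular":[0,0,0],"claw":-1}]' 60
python3 -m creep '[{"slide":[0,0,-1],"angular":[0,0,0],"claw":-1},{"slide":[0,0,-2],"angular":[0,0,0],"claw":-1},{"slide":[0,0,-3],"angular":[0,0,0],"claw":-1},{"slide":[0,0,-3],"angular":[0,0,0],"claw":-1},{"slide":[0,0,-3],"angular":[0,0,0],"claw":-1},{"slide":[0,0,-3],"angular":[0,0,0],"claw":-1},{"slide":[0,0,-3],"angular":[0,0,0],"claw":-1},{"slide":[0,0,0],"angular":[0,0,0],"claw":-1},{"slide":[0,0,0],"angular":[0,0,0],"claw":-1}]'
python3 - <<'E'
from h import *
import pickle
rows(); plan([.4767,.3318,.255])
s=manip.sense(); im=viewer.snapshot('wrist'); cv2.imwrite('pics/w5.png',im)
f=lambda i:cv2.resize(i,None,fx=2,fy=2,interpolation=cv2.INTER_CUBIC)
cv2.imwrite('pics/w45.png',np.vstack([f(cv2.imread('pics/w4.png')[20:300,200:520]),f(im[100:260,160:480])])[:880] if 0 else np.hstack([f(cv2.imread('pics/w4.png')[20:300,180:380]),f(im[60:340,217:417])]))
E
```

```text
t: 14.67
tcp_pos: [0.5893, -0.0974, 0.0793]
tool_rot: [0.036, 0.999, 0.001, -0.002]
force: [0.3, 0.6, 0.1]
finger_gap: 0.5
gripper_force: 0.0
t: 15.08
tcp_pos: [0.5921, -0.0998, 0.0829]
tool_rot: [0.037, 0.999, -0.001, 0.002]
force: [0.8, 0.6, 6.8]
finger_gap: 0.147
gripper_force: 60.5
t: 15.83
tcp_pos: [0.5909, -0.0997, 0.2626]
tool_rot: [0.037, 0.999, -0.001, 0.002]
force: [-0.3, -0.0, -3.0]
finger_gap: 0.148
gripper_force: 59.2
t 15.83 tcp [ 0.5909 -0.0997  0.2626] yaw [ 3.068  0.004 -3.14 ] F [-0.3 -0.  -3. ] gap 0.148 gf 59.2
turn [-0.001  0.004 -0.   ] slide cm [14.57 42.19  0.76] rows 1.0 11.0 | h0 3.068
```

View pics/w45.png

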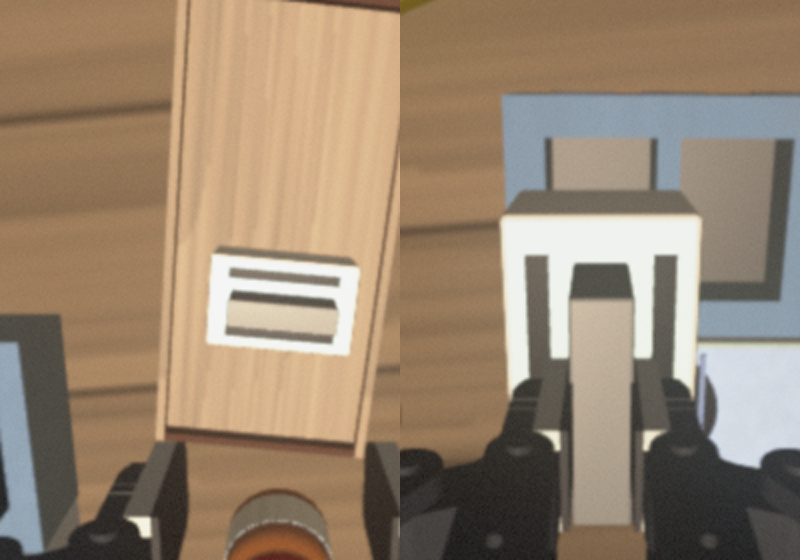

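```bash

python3 -m creep '[{"slide":[1.325,3.83,0],"angular":[0,0,0],"claw":-1},{"slide":[1.325,3.83,0],"angular":[0,0,0],"claw":-1},{"slide":[1.325,3.83,0],"angular":[0,0,0],"claw":-1},{"slide":[1.325,3.83,0],"angular":[0,0,0],"claw":-1},{"slide":[1.325,3.83,0],"angular":[0,0,0],"claw":-1},{"slide":[1.325,3.83,0],"angular":[0,0,0],"claw":-1},{"slide":[1.325,3.83,0],"angular":[0,0,0],"claw":-1},{"slide":[1.325,3.83,0],"angular":[0,0,0],"claw":-1},{"slide":[1.325,3.83,0],"angular":[0,0,0],"claw":-1},{"slide":[1.325,3.83,0],"angular":[0,0,0],"claw":-1}]'
python3 -m creep '[{"slide":[1.325,3.83,0],"angular":[0,0,0],"claw":-1},{"slide":[0,0,0],"angular":[0,0,0.119],"claw":-1},{"slide":[0,0,0],"angular":[0,0,0.119],"claw":-1},{"slide":[0,0,0],"angular":[0,0,0.119],"claw":-1},{"slide":[0,0,0],"angular":[0,0,0.119],"claw":-1},{"slide":[0,0,0],"angular":[0,0,0.119],"claw":-1},{"slide":[0,0,0],"angular":[0,0,0.119],"claw":-1},{"slide":[0,0,0],"angular":[0,0,0.119],"claw":-1}]'
python3 -m creep '[{"slide":[0,0,0],"angular":[0,0,0.119],"claw":-1},{"slide":[0,0,0],"angular":[0,0,0.119],"claw":-1},{"slide":[0,0,0],"angular":[0,0,0.119],"claw":-1},{"slide":[0,0,0],"angular":[0,0,0.119],"claw":-1},{"slide":[0,0,0],"angular":[0,0,0.119],"claw":-1},{"slide":[0,0,0],"angular":[0,0,0.119],"claw":-1},{"slide":[0,0,0],"angular":[0,0,0.119],"claw":-1},{"slide":[0,0,0],"angular":[0,0,0],"claw":-1},{"slide":[0,0,0],"angular":[0,0,0],"claw":-1}]'
python3 - <<'E'
from fit1 import *
print('=====')
rows(); plan([.4767,.3318,.08],np.pi/2-.17)
c=wc('w4.pkl'); P=atz(c,[(285.5,147),(359,153),(354.5,197),(283.5,192)],.064); print(P.round(4)); m=P.mean(0); print(m, np.arctan2(*(P[1]-P[0])[[1,0]]))
d=m[:2]-[.5073,.3266]; print('rack long,across',d@[np.cos(.17),-np.sin(.17)],d@[np.sin(.17),np.cos(.17)])
E
```

```text
t: 16.72
tcp_pos: [0.4838, 0.2933, 0.2577]
tool_rot: [0.037, 0.999, -0.001, -0.003]
force: [0.8, -0.1, -2.3]
finger_gap: 0.148
gripper_force: 59.3
t: 17.38
tcp_pos: [0.4742, 0.3306, 0.2574]
tool_rot: [0.441, 0.898, -0.002, -0.002]
force: [0.3, 0.8, -2.4]
finger_gap: 0.148
gripper_force: 59.6
t: 18.13
tcp_pos: [0.4748, 0.3308, 0.2582]
tool_rot: [0.763, 0.646, -0.002, -0.001]
force: [0.3, -0.7, -3.1]
finger_gap: 0.149
gripper_force: 59.6
dryer [ 0.597   0.0011 -0.0016 -0.0918] res [0.3 1.3 1.7 2.6 0.2 0.8 0.7 0.6]
rack(long along x; yaw of long axis) [ 0.5065  0.3236 -0.002  -0.1873] res [0.7 1.  0.6 1.2 1.  0.5 0.2 1.2]
tray(long along x) [ 0.4736 -0.3534 -0.0005 -0.1589] res [1.7 1.  0.9 1.5 0.8 0.9 0.1 2.4]
red [0.715 0.303 0.091]
white [0.868 0.059 0.115]
grey [ 0.723 -0.284  0.104]
ball [0.631 0.132 0.154]
----
dryer wrist [ 5.966e-01 -2.000e-04 -1.400e-03 -7.550e-02] res [0.4 1.4 0.7 0.4 0.3 1.2 0.6 0.3 0.4 0.1 0.5 0.5 0.3]
dryer all [ 5.967e-01 -3.000e-04 -1.400e-03 -7.820e-02] res [0.9 1.4 0.6 0.5 0.2 1.2 0.5 0.5 0.2 0.1 0.5 0.5 0.1 0.4 2.2 1.2 2.5 0.7
 1.3 0.9 1.2]
rack wrist [ 0.5056  0.3263 -0.0032 -0.1687] res [0.4 0.3 0.8 1. ]
rack all [ 0.5056  0.3261 -0.0032 -0.1711] res [0.4 0.6 0.7 0.9 0.9 0.8 1.7 1.  1.  0.8 0.8 1.6]
=====
t 18.13 tcp [0.4748 0.3308 0.2582] yaw [ 1.405e+00  3.000e-03 -3.138e+00] F [ 0.3 -0.7 -3.1] gap 0.149 gf 59.6
turn [-0.004  0.003  0.004] slide cm [ 0.13  0.17 17.82] rows 1.0 5.0 | h0 1.405
[[0.5069 0.2881 0.064 ]
 [0.5197 0.3654 0.064 ]
 [0.568  0.3581 0.064 ]
 [0.5558 0.2805 0.064 ]]
[0.53761146 0.32300915 0.064     ] 1.4066540674150878
rack long,across 0.030482022216144274 0.001589072789407162
```

```bash

python3 -m creep '[{"slide":[-0.17,0.17,4],"angular":[0,0,0],"claw":-1},{"slide":[0,0,4],"angular":[0,0,0],"claw":-1},{"slide":[0,0,4],"angular":[0,0,0],"claw":-1},{"slide":[0,0,3],"angular":[0,0,0],"claw":-1},{"slide":[0,0,2],"angular":[0,0,0],"claw":-1},{"slide":[0,0,0.7],"angular":[0,0,0],"claw":-1},{"slide":[0,0,0.2],"angular":[0,0,0],"claw":-1},{"slide":[0,0,0],"angular":[0,0,0],"claw":-1},{"slide":[0,0,0],"angular":[0,0,0],"claw":-1}]'
python3 -m creep '[{"slide":[0,0,0.15],"angular":[0,0,0],"claw":-1},{"slide":[0,0,0.15],"angular":[0,0,0],"claw":-1},{"slide":[0,0,0],"angular":[0,0,0],"claw":-1},{"slide":[0,0,0],"angular":[0,0,0],"claw":-1}]'
python3 -c "
from h import *
rows();print([viewer.calibration(n)['tool_from_camera'][0,3] for n in ['wrist']*4],[viewer.calibration('side')['T'][0,3] for n in range(4)])"
```

```text
t: 18.88
tcp_pos: [0.4785, 0.33, 0.0826]
tool_rot: [0.764, 0.645, 0.001, 0.0]
force: [0.2, 0.8, -2.9]
finger_gap: 0.147
gripper_force: 59.6
t: 19.22
tcp_pos: [0.4777, 0.3296, 0.079]
tool_rot: [0.764, 0.645, 0.001, 0.0]
force: [-0.1, -0.0, -2.2]
finger_gap: 0.148
gripper_force: 59.6
t 19.22 tcp [0.4777 0.3296 0.079 ] yaw [ 1.402e+00 -1.000e-03  3.141e+00] F [-0.1 -0.  -2.2] gap 0.148 gf 59.6
[np.float64(0.07294636198112286), np.float64(0.07294636198112286), np.float64(0.07294636198112286), np.float64(0.07294636198112286)] [np.float64(0.2945096202497908), np.float64(0.2945096202497908), np.float64(0.2945096202497908), np.float64(0.2945096202497908)]
```

```bash

python3 -m creep '[{"slide":[0,0,0.2],"angular":[0,0,0],"claw":-1},{"slide":[0,0,0.15],"angular":[0,0,0],"claw":-1},{"slide":[0,0,0],"angular":[0,0,0],"claw":-1},{"slide":[0,0,0],"angular":[0,0,0],"claw":-1}]'
python3 -m creep '[{"slide":[0,0,0.15],"angular":[0,0,0],"claw":-1},{"slide":[0,0,0],"angular":[0,0,0],"claw":-1},{"slide":[0,0,0],"angular":[0,0,0],"claw":-1}]'
```

```text
t: 19.55
tcp_pos: [0.4776, 0.3296, 0.075]
tool_rot: [0.764, 0.645, 0.0, 0.0]
force: [-0.3, 0.1, 0.1]
finger_gap: 0.145
gripper_force: 60.0
t: 19.8
tcp_pos: [0.4776, 0.3298, 0.0749]
tool_rot: [0.764, 0.645, 0.001, 0.0]
force: [-2.8, 0.3, 8.6]
finger_gap: 0.148
gripper_force: 61.2
```

```bash
cat >> h.py <<'E'
import pickle
def shot(n,name):
    s=manip.sense(); c=cam(n,s); im=viewer.snapshot(n); cv2.imwrite(f'pics/{name}.png',im); pickle.dump(c,open(f'{name}.c','wb')); return im,c
def ld(name): return pickle.load(open(f'{name}.c','rb'))
E
python3 -m creep '[{"slide":[0,0,-0.1],"angular":[0,0,0],"claw":-0.2},{"slide":[0,0,0],"angular":[0,0,0],"claw":-0.2},{"slide":[0,0,0],"angular":[0,0,0],"claw":-0.2},{"slide":[0,0,-2],"angular":[0,0,0],"claw":0},{"slide":[0,0,-4],"angular":[0,0,0],"claw":0},{"slide":[0,0,-4],"angular":[0,0,0],"claw":0},{"slide":[0,0,-4],"angular":[0,0,0],"claw":0},{"slide":[0,0,-4],"angular":[0,0,0],"claw":0}]'
python3 -m creep '[{"slide":[-4,0.55,0],"angular":[0,0,0],"claw":0},{"slide":[-4,0.55,0],"angular":[0,0,0],"claw":0},{"slide":[-4,0.55,0],"angular":[0,0,0],"claw":0},{"slide":[0,0,0],"angular":[0,0,0],"claw":0},{"slide":[0,0,0],"angular":[0,0,0],"claw":0}]'
python3 -c "
from h import *
shot('wrist','rk')"
python3 -m creep '[{"slide":[-4,0.55,0],"angular":[0,0,0],"claw":0},{"slide":[-4,0.55,0],"angular":[0,0,0],"claw":0},{"slide":[-4,0.55,0],"angular":[0,0,0],"claw":0},{"slide":[-4,0.55,0],"angular":[0,0,0],"claw":0},{"slide":[-4,0.55,0],"angular":[0,0,0],"claw":0},{"slide":[-4,0.55,0],"angular":[0,0,0],"claw":0},{"slide":[-4,0.55,0],"angular":[0,0,0],"claw":0},{"slide":[-4,0.55,0],"angular":[0,0,0],"claw":0}]'
python3 -m creep '[{"slide":[-4,0.55,0],"angular":[0,0,0],"claw":0},{"slide":[-4,0.55,0],"angular":[0,0,0],"claw":0},{"slide":[-4,0.55,0],"angular":[0,0,0],"claw":0},{"slide":[-4,0.55,0],"angular":[0,0,0],"claw":0},{"slide":[-4,0.55,0],"angular":[0,0,0],"claw":0},{"slide":[-4,0.55,0],"angular":[0,0,0],"claw":0},{"slide":[-4,0.55,0],"angular":[0,0,0],"claw":0},{"slide":[-4,0.55,0],"angular":[0,0,0],"claw":0},{"slide":[0,0,0],"angular":[0,0,0],"claw":0},{"slide":[0,0,0],"angular":[0,0,0],"claw":0}]'
python3 - <<'E'
from h import *
rows(); b,c=shot('wrist','tr1'); a=cv2.imread('pics/rk.png')
cv2.imwrite('pics/rktr.png',np.hstack([a[0:400,120:520],b[0:400,120:520]]))
E
```

```text
t: 20.47
tcp_pos: [0.4771, 0.3292, 0.2557]
tool_rot: [0.764, 0.645, -0.0, -0.0]
force: [0.5, 0.5, -0.3]
finger_gap: 0.502
gripper_force: 0.0
t: 20.88
tcp_pos: [0.4736, 0.2066, 0.2543]
tool_rot: [0.766, 0.643, -0.0, -0.0]
force: [0.2, 0.2, -0.4]
finger_gap: 0.497
gripper_force: 0.0
t: 21.6
tcp_pos: [0.4637, -0.1151, 0.2542]
tool_rot: [0.764, 0.646, 0.0, 0.0]
force: [0.0, -0.3, -0.7]
finger_gap: 0.499
gripper_force: 0.0
t: 22.43
tcp_pos: [0.4536, -0.4388, 0.2532]
tool_rot: [0.765, 0.644, 0.0, -0.0]
force: [0.5, 0.9, -0.8]
finger_gap: 0.503
gripper_force: 0.0
t 22.43 tcp [ 0.4536 -0.4388  0.2532] yaw [ 1.401e+00 -1.000e-03  3.141e+00] F [ 0.5  0.9 -0.8] gap 0.503 gf 0.0
```

View pics/rktr.png

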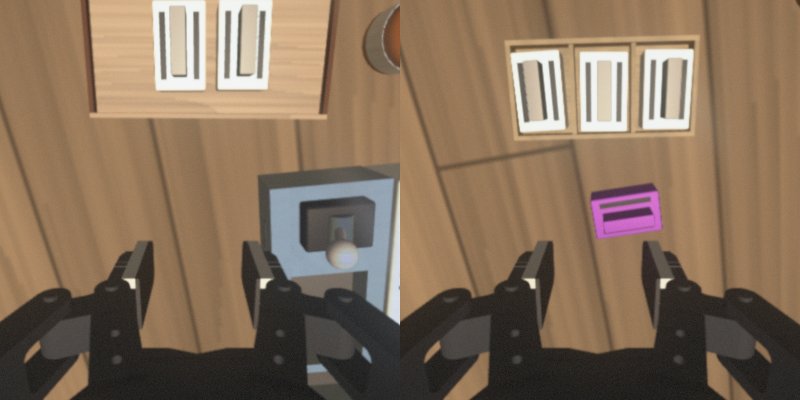

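```bash
python3 - <<'E'
from h import *
c=ld('tr1')
def q(n,pts,z):
    P=atz(c,[(x-280,y) for x,y in pts],z); m=P.mean(0); a=[(P[0]-P[3]),(P[1]-P[2])]
    print(n,m.round(4),'L',[np.linalg.norm(v).round(4) for v in a],'W',np.linalg.norm(P[1]-P[0]).round(4),'head',[np.arctan2(v[1],v[0]).round(3) for v in a])
q('A',[(512,53),(557,50),(567,128),(519,133)],.045)
q('B',[(581,52),(628,51),(630,131),(581,132)],.045)
q('C',[(647,50),(693,49),(690,130),(642,131)],.045)
q('tray',[(506,41),(699,37),(694,134),(515,138)],.030)
c=ld('rk')
def q2(n,pts,z):
    P=atz(c,[(x+120,y) for x,y in pts],z);m=P.mean(0)[:2]-[.5073,.3266]; print(n,P.mean(0).round(4),'long',m@[np.cos(.17),-np.sin(.17)],'across',m@[np.sin(.17),np.cos(.17)])
q2('s2',[(153,2),(204,1),(203,89),(155,90)],.064)
q2('s1',[(219,1),(270,1),(267,89),(218,90)],.064)
print(atz(c,[(210,116),(446,118)],.036))
plan([.4736,-.3534,.25],1.412)
E
```

```text
A [ 0.4081 -0.3452  0.045 ] L [np.float64(0.08), np.float64(0.0778)] W 0.0458 head [np.float64(1.422), np.float64(1.504)]
B [ 0.4762 -0.3575  0.045 ] L [np.float64(0.0797), np.float64(0.0797)] W 0.0475 head [np.float64(1.386), np.float64(1.453)]
C [ 0.5412 -0.3672  0.045 ] L [np.float64(0.0806), np.float64(0.0805)] W 0.0465 head [np.float64(1.375), np.float64(1.44)]
tray [ 0.4755 -0.3532  0.03  ] L [np.float64(0.1006), np.float64(0.1)] W 0.2018 head [np.float64(1.424), np.float64(1.429)]
s2 [0.478  0.3329 0.064 ] long -0.02989734142166495 across 0.0012235229307050192
s1 [0.539  0.3224 0.064 ] long 0.03200565893424523 across 0.0012001190137746517
[[0.36823003 0.28609311 0.036     ]
 [0.62317558 0.23914989 0.036     ]]
turn [-0.001 -0.002 -0.01 ] slide cm [8.55 0.67 0.32] rows 1.0 3.0 | h0 1.402
```

```bash
python3 -c "
from h import *
plan([.4081,-.3452,.055],1.463)"
```

```text
turn [-0.001 -0.002 -0.061] slide cm [ 8.62 -5.49 19.82] rows 1.0 6.0 | h0 1.402
```

```bash

python3 -m creep '[{"slide":[0,0,0],"angular":[0,0,-0.061],"claw":0},{"slide":[2.9,-1.83,0],"angular":[0,0,0],"claw":0},{"slide":[2.9,-1.83,0],"angular":[0,0,0],"claw":0},{"slide":[2.82,-1.83,0],"angular":[0,0,0],"claw":0},{"slide":[0,0,4],"angular":[0,0,0],"claw":0},{"slide":[0,0,4],"angular":[0,0,0],"claw":0},{"slide":[0,0,4],"angular":[0,0,0],"claw":0},{"slide":[0,0,3],"angular":[0,0,0],"claw":0},{"slide":[0,0,0],"angular":[0,0,0],"claw":0},{"slide":[0,0,0],"angular":[0,0,0],"claw":0}]'
python3 -c "
from h import *
rows();plan([.4081,-.3452,.055],1.463)"
```

```text
t: 23.32
tcp_pos: [0.4073, -0.343, 0.1034]
tool_rot: [0.743, 0.669, 0.0, -0.002]
force: [-0.4, 0.4, -0.2]
finger_gap: 0.501
gripper_force: 0.0
t 23.32 tcp [ 0.4073 -0.343   0.1034] yaw [ 1.465e+00 -3.000e-03 -3.139e+00] F [-0.4  0.4 -0.2] gap 0.501 gf 0.0
turn [-0.003 -0.003  0.002] slide cm [-0.21  0.1   4.84] rows 1.0 2.0 | h0 1.465
```

```bash

python3 -m creep '[{"slide":[-0.2,0.1,2.5],"angular":[0,0,0],"claw":0},{"slide":[0,0,2.3],"angular":[0,0,0],"claw":0},{"slide":[0,0,0],"angular":[0,0,0],"claw":0},{"slide":[0,0,0],"angular":[0,0,0],"claw":0},{"slide":[0,0,0],"angular":[0,0,0],"claw":-1},{"slide":[0,0,0],"angular":[0,0,0],"claw":-1},{"slide":[0,0,0],"angular":[0,0,0],"claw":-1},{"slide":[0,0,0],"angular":[0,0,0],"claw":-1},{"slide":[0,0,0],"angular":[0,0,0],"claw":-1}]' 60
python3 -m creep '[{"slide":[0,0,-1],"angular":[0,0,0],"claw":-1},{"slide":[0,0,-2],"angular":[0,0,0],"claw":-1},{"slide":[0,0,-3],"angular":[0,0,0],"claw":-1},{"slide":[0,0,-3],"angular":[0,0,0],"claw":-1},{"slide":[0,0,-3],"angular":[0,0,0],"claw":-1},{"slide":[0,0,-4],"angular":[0,0,0],"claw":-1},{"slide":[0,0,-4],"angular":[0,0,0],"claw":-1}]'
python3 -m creep '[{"slide":[3.3,1.95,0],"angular":[0,0,0],"claw":-1},{"slide":[3.3,1.95,0],"angular":[0,0,0],"claw":-1},{"slide":[3.3,1.95,0],"angular":[0,0,0],"claw":-1},{"slide":[3.3,1.95,0],"angular":[0,0,0],"claw":-1},{"slide":[3.3,1.95,0],"angular":[0,0,0],"claw":-1},{"slide":[3.3,1.95,0],"angular":[0,0,0],"claw":-1},{"slide":[3.3,1.95,0],"angular":[0,0,0],"claw":-1},{"slide":[3.3,1.95,0],"angular":[0,0,0],"claw":-1}]'
python3 -m creep '[{"slide":[0,0,0],"angular":[0,0,-0.12],"claw":-1},{"slide":[0,0,0],"angular":[0,0,-0.12],"claw":-1},{"slide":[0,0,0],"angular":[0,0,-0.12],"claw":-1},{"slide":[0,0,0],"angular":[0,0,-0.12],"claw":-1},{"slide":[0,0,0],"angular":[0,0,-0.12],"claw":-1},{"slide":[0,0,0],"angular":[0,0,-0.12],"claw":-1},{"slide":[0,0,0],"angular":[0,0,-0.12],"claw":-1}]'
python3 -m creep '[{"slide":[0,0,0],"angular":[0,0,-0.12],"claw":-1},{"slide":[0,0,0],"angular":[0,0,-0.12],"claw":-1},{"slide":[0,0,0],"angular":[0,0,-0.12],"claw":-1},{"slide":[0,0,0],"angular":[0,0,-0.12],"claw":-1},{"slide":[0,0,0],"angular":[0,0,-0.12],"claw":-1},{"slide":[0,0,0],"angular":[0,0,-0.12],"claw":-1},{"slide":[0,0,0],"angular":[0,0,-0.04],"claw":-1},{"slide":[0,0,0],"angular":[0,0,0],"claw":-1},{"slide":[0,0,0],"angular":[0,0,0],"claw":-1}]'
python3 - <<'E'
from h import *
rows(); b,c=shot('wrist','by1'); print(viewer.calibration('wrist')['tool_from_camera'][:3,3])
cv2.imwrite('pics/by1c.png',cv2.resize(b[100:300,180:500],None,fx=2.5,fy=2.5,interpolation=cv2.INTER_CUBIC))
E
```

```text
t: 24.07
tcp_pos: [0.4087, -0.3485, 0.0582]
tool_rot: [0.744, 0.668, -0.0, 0.001]
force: [-1.6, 0.5, 7.7]
finger_gap: 0.145
gripper_force: 62.1
t: 24.65
tcp_pos: [0.4072, -0.3465, 0.2579]
tool_rot: [0.744, 0.668, 0.0, -0.001]
force: [0.3, -1.4, -2.9]
finger_gap: 0.14
gripper_force: 60.8
t: 25.32
tcp_pos: [0.5917, -0.1001, 0.2567]
tool_rot: [0.744, 0.668, -0.0, -0.0]
force: [-0.6, -0.6, -2.0]
finger_gap: 0.149
gripper_force: 60.8
t: 25.9
tcp_pos: [0.5908, -0.1017, 0.2565]
tool_rot: [0.404, 0.915, 0.0, -0.001]
force: [-0.4, 0.2, -2.2]
finger_gap: 0.142
gripper_force: 60.8
t: 26.65
tcp_pos: [0.5911, -0.1019, 0.2565]
tool_rot: [0.04, 0.999, 0.0, -0.0]
force: [0.2, 0.2, -2.6]
finger_gap: 0.146
gripper_force: 60.8
t 26.65 tcp [ 0.5911 -0.1019  0.2565] yaw [ 3.061e+00 -1.000e-03  3.141e+00] F [ 0.2  0.2 -2.6] gap 0.146 gf 60.8
[ 0.07128405  0.000789   -0.1429011 ]
```

View pics/by1c.png

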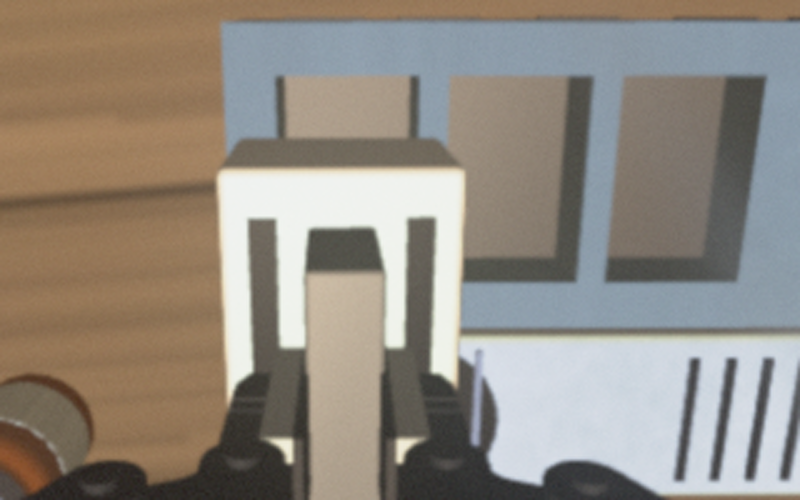

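```bash
cat > fb.py <<'E'
from h import *
A=np.array
def fitd(c,obs,z=None):
    def f(p):
        Rm=R.from_euler('Z',p[2]).as_matrix(); return np.concatenate([proj(c,Rm@A([x,y,.0715])+[p[0],p[1],0])[0]-uv for uv,x,y in obs])
    s=least_squares(f,[.597,0,-.077]); print('dryer',s.x.round(4),'res',abs(f(s.x)).round(1).max()); return s.x
def held(c,pts,st,zsh):
    # pts: px of top front edge L,R ; bottom front edge L,R. returns dx,dy,yaw of cart in tool frame, zsh= shoulder depth past TCP
    P=[[.04,-.025,0],[.04,.025,0],[.04,-.025,.04],[.04,.025,.04]]
    W=np.eye(4);W[:3,:3]=R.from_quat(st['tool_rot']).as_matrix();W[:3,3]=st['tcp_pos']
    def f(p):
        Q=(R.from_euler('Z',p[2]).as_matrix()@A(P).T).T+[p[0],p[1],p[3]]
        return (proj(c,Q@W[:3,:3].T+W[:3,3])-pts).ravel()
    s=least_squares(f,[0,0,0,zsh],x_scale=[.01,.01,.1,.01]); print('held dx dy yaw zsh',s.x.round(4),'res',abs(f(s.x)).max().round(1)); return s.x
def bay(p,y): return A([p[0],p[1]])+A([-np.sin(p[2]),np.cos(p[2])])*y
E
python3 - <<'E'
from fb import *
c=ld('by1'); k=lambda u:(A(u,float)+.5)/2.5+[179.5,99.5]
o=[(k(u),x,y) for u,x,y in [((276,76),-.044,-.129),((419,76),-.044,-.071),((449,76),-.044,-.059),((594,76),-.044,-.001),((577,281),.044,-.001),((623,76),-.044,.011),((766,76),-.044,.069),((738,282),.044,.069),((606,282),.044,.011),((222,24),-.065,-.15)]]
p=fitd(c,o); st=manip.sense(); h=held(c,[k(u) for u in [(218,170),(464,170),(240,141),(437,141)]],st,.008)
for y in (-.1,-.03,.04): print(bay(p,y).round(4))
b=bay(p,-.1); Rm=R.from_quat(st['tool_rot']).as_matrix()
ctr=(Rm@A([h[0],h[1],0])+st['tcp_pos'])[:2]; print('cart',ctr,'bay',b,'tool shift',(Rm.T@A([*(b-ctr),0])*100).round(2),'heading want',np.pi+p[2])
rows()
E
```

```text
dryer [ 0.5976  0.0009 -0.0762] res 0.6
held dx dy yaw zsh [-0.0003 -0.      0.0014  0.0181] res 1.0
[ 0.59   -0.0988]
[ 0.5953 -0.029 ]
[0.6007 0.0408]
cart [ 0.59147979 -0.10193586] bay [ 0.59000877 -0.09881731] tool shift [0.17 0.3  0.  ] heading want 3.0653720796140167
t 26.7 tcp [ 0.5912 -0.1019  0.2565] yaw [ 3.062 -0.     3.141] F [-0.5 -1.  -2. ] gap 0.15 gf 60.8
```

```bash

python3 -m creep '[{"slide":[0.17,0.3,4],"angular":[0,0,-0.004],"claw":-1},{"slide":[0,0,4],"angular":[0,0,0],"claw":-1},{"slide":[0,0,3],"angular":[0,0,0],"claw":-1},{"slide":[0,0,1],"angular":[0,0,0],"claw":-1},{"slide":[0,0,0],"angular":[0,0,0],"claw":-1},{"slide":[0,0,0],"angular":[0,0,0],"claw":-1},{"slide":[0,0,0],"angular":[0,0,0],"claw":-1}]'
python3 -c "
from h import *
rows();plan([.590,-.0988,.12],3.065)"
```

```text
t: 27.28
tcp_pos: [0.5921, -0.0996, 0.1385]
tool_rot: [0.037, 0.999, -0.001, 0.002]
force: [0.5, 0.1, -1.9]
finger_gap: 0.145
gripper_force: 60.8
t 27.28 tcp [ 0.5921 -0.0996  0.1385] yaw [ 3.067  0.004 -3.14 ] F [ 0.5  0.1 -1.9] gap 0.145 gf 60.8
turn [-0.001  0.004  0.002] slide cm [0.21 0.07 1.85] rows 1.0 1.0 | h0 3.067
```

```bash

python3 -m creep '[{"slide":[0.2,0.07,0.9],"angular":[0,0.003,0],"claw":-1},{"slide":[0,0,0.5],"angular":[0,0,0],"claw":-1},{"slide":[0,0,0.4],"angular":[0,0,0],"claw":-1},{"slide":[0,0,0.3],"angular":[0,0,0],"claw":-1},{"slide":[0,0,0],"angular":[0,0,0],"claw":-1},{"slide":[0,0,0],"angular":[0,0,0],"claw":-1}]'
python3 -m creep '[{"slide":[0,0,0.5],"angular":[0,0,0],"claw":-1},{"slide":[0,0,0.5],"angular":[0,0,0],"claw":-1},{"slide":[0,0,0],"angular":[0,0,0],"claw":-1},{"slide":[0,0,0],"angular":[0,0,0],"claw":-1}]'
```

```text
t: 27.78
tcp_pos: [0.5881, -0.0981, 0.1151]
tool_rot: [0.037, 0.999, 0.0, -0.002]
force: [0.8, 0.2, -1.4]
finger_gap: 0.148
gripper_force: 60.8
t: 28.12
tcp_pos: [0.5878, -0.098, 0.1047]
tool_rot: [0.037, 0.999, 0.0, -0.002]
force: [0.3, 0.1, -3.6]
finger_gap: 0.146
gripper_force: 60.8
```

```bash

python3 -m creep '[{"slide":[-0.15,-0.07,0.5],"angular":[0,0,0],"claw":-1},{"slide":[0,0,0.5],"angular":[0,0,0],"claw":-1},{"slide":[0,0,0],"angular":[0,0,0],"claw":-1},{"slide":[0,0,0],"angular":[0,0,0],"claw":-1}]'
python3 -m creep '[{"slide":[0,0,0.3],"angular":[0,0,0],"claw":-1},{"slide":[0,0,0.3],"angular":[0,0,0],"claw":-1},{"slide":[0,0,0],"angular":[0,0,0],"claw":-1},{"slide":[0,0,0],"angular":[0,0,0],"claw":-1}]'
python3 -m creep '[{"slide":[0,0,0.3],"angular":[0,0,0],"claw":-1},{"slide":[0,0,0],"angular":[0,0,0],"claw":-1},{"slide":[0,0,0],"angular":[0,0,0],"claw":-1}]'
```

```text
t: 28.45
tcp_pos: [0.5892, -0.0988, 0.0947]
tool_rot: [0.037, 0.999, 0.0, -0.002]
force: [-0.1, 0.9, -3.0]
finger_gap: 0.142
gripper_force: 60.8
t: 28.78
tcp_pos: [0.5898, -0.0992, 0.0899]
tool_rot: [0.037, 0.999, -0.0, -0.001]
force: [-1.6, -1.3, 2.5]
finger_gap: 0.146
gripper_force: 61.4
t: 29.03
tcp_pos: [0.5898, -0.0992, 0.087]
tool_rot: [0.037, 0.999, -0.0, -0.001]
force: [-2.0, -1.3, 5.6]
finger_gap: 0.143
gripper_force: 61.6
```

```bash

python3 -m creep '[{"slide":[0,0,0.2],"angular":[0,0,0],"claw":-1},{"slide":[0,0,0],"angular":[0,0,0],"claw":-1},{"slide":[0,0,0],"angular":[0,0,0],"claw":-1}]'
python3 -m creep '[{"slide":[0,0,0.2],"angular":[0,0,0],"claw":-1},{"slide":[0,0,0],"angular":[0,0,0],"claw":-1},{"slide":[0,0,0],"angular":[0,0,0],"claw":-1}]'
```

```text
t: 29.28
tcp_pos: [0.5898, -0.0993, 0.0851]
tool_rot: [0.037, 0.999, -0.0, -0.001]
force: [-1.7, -1.2, 6.0]
finger_gap: 0.145
gripper_force: 61.9
t: 29.53
tcp_pos: [0.59, -0.0996, 0.0849]
tool_rot: [0.037, 0.999, -0.001, -0.001]
force: [-4.5, -0.9, 16.1]
finger_gap: 0.145
gripper_force: 63.2
```

```bash

python3 -m creep '[{"slide":[0,0,0],"angular":[0,0,0],"claw":0},{"slide":[0,0,0],"angular":[0,0,0],"claw":0},{"slide":[0,0,0],"angular":[0,0,0],"claw":0},{"slide":[0,0,-1],"angular":[0,0,0],"claw":0},{"slide":[0,0,-4],"angular":[0,0,0],"claw":0},{"slide":[0,0,-4],"angular":[0,0,0],"claw":0},{"slide":[0,0,-4],"angular":[0,0,0],"claw":0},{"slide":[0,0,-4],"angular":[0,0,0],"claw":0}]'
python3 -m creep '[{"slide":[0,0,0],"angular":[0,0,0.1175],"claw":0},{"slide":[0,0,0],"angular":[0,0,0.1175],"claw":0},{"slide":[0,0,0],"angular":[0,0,0.1175],"claw":0},{"slide":[0,0,0],"angular":[0,0,0.1175],"claw":0},{"slide":[0,0,0],"angular":[0,0,0.1175],"claw":0},{"slide":[0,0,0],"angular":[0,0,0.1175],"claw":0},{"slide":[0,0,0],"angular":[0,0,0.1175],"claw":0}]'
python3 -m creep '[{"slide":[0,0,0],"angular":[0,0,0.1175],"claw":0},{"slide":[0,0,0],"angular":[0,0,0.1175],"claw":0},{"slide":[0,0,0],"angular":[0,0,0.1175],"claw":0},{"slide":[0,0,0],"angular":[0,0,0.1175],"claw":0},{"slide":[0,0,0],"angular":[0,0,0.1175],"claw":0},{"slide":[0,0,0],"angular":[0,0,0.1175],"claw":0},{"slide":[0,0,0],"angular":[0,0,0.1175],"claw":0}]'
python3 -m creep '[{"slide":[-3.9,-1.05,0],"angular":[0,0,0],"claw":0},{"slide":[-3.9,-1.05,0],"angular":[0,0,0],"claw":0},{"slide":[-3.9,-1.05,0],"angular":[0,0,0],"claw":0},{"slide":[-3.9,-1.05,0],"angular":[0,0,0],"claw":0},{"slide":[-3.9,-1.05,0],"angular":[0,0,0],"claw":0},{"slide":[-3.9,-1.05,0],"angular":[0,0,0],"claw":0},{"slide":[-3.9,-1.05,0],"angular":[0,0,0],"claw":0},{"slide":[0,0,0],"angular":[0,0,0],"claw":0},{"slide":[0,0,0],"angular":[0,0,0],"claw":0}]'
python3 - <<'E'
from h import *
rows(); plan([.4762,-.3575,.056],1.42)
s=viewer.snapshot('side'); cv2.imwrite('pics/sidet.png',s); a=cv2.imread('pics/side0.png')
# any change from first side picture in the tray / rack / dryer areas?
d=cv2.absdiff(s,a).max(2); 
for n,(x0,x1,y0,y1) in dict(trayB_C=(303,362,288,340),yellow=(265,305,240,280)).items(): print(n,(d[y0:y1,x0:x1]>40).mean())
E
```

```text
t: 30.2
tcp_pos: [0.5898, -0.0987, 0.2542]
tool_rot: [0.037, 0.999, 0.0, -0.002]
force: [1.8, -0.4, 0.9]
finger_gap: 0.503
gripper_force: 0.0
t: 30.78
tcp_pos: [0.59, -0.0988, 0.2525]
tool_rot: [0.436, 0.9, -0.001, -0.001]
force: [0.1, -0.8, -0.2]
finger_gap: 0.505
gripper_force: 0.0
t: 31.37
tcp_pos: [0.59, -0.0988, 0.2525]
tool_rot: [0.76, 0.65, -0.001, -0.001]
force: [-0.4, -0.3, -0.5]
finger_gap: 0.495
gripper_force: 0.0
t: 32.12
tcp_pos: [0.4758, -0.3602, 0.2526]
tool_rot: [0.759, 0.651, -0.001, -0.001]
force: [0.3, 0.5, -1.4]
finger_gap: 0.504
gripper_force: 0.0
t 32.12 tcp [ 0.4758 -0.3602  0.2526] yaw [ 1.417  0.    -3.139] F [ 0.3  0.5 -1.4] gap 0.504 gf 0.0
turn [-0.003  0.    -0.003] slide cm [ 0.28 -0.   19.66] rows 1.0 5.0 | h0 1.417
trayB_C 0.19132985658409388
yellow 0.1125
```

```bash

python3 -m creep '[{"slide":[0.28,0,4],"angular":[0,0,-0.003],"claw":0},{"slide":[0,0,4],"angular":[0,0,0],"claw":0},{"slide":[0,0,4],"angular":[0,0,0],"claw":0},{"slide":[0,0,4],"angular":[0,0,0],"claw":0},{"slide":[0,0,2],"angular":[0,0,0],"claw":0},{"slide":[0,0,1.6],"angular":[0,0,0],"claw":0},{"slide":[0,0,0],"angular":[0,0,0],"claw":0},{"slide":[0,0,0],"angular":[0,0,0],"claw":0}]'
python3 -m creep '[{"slide":[0,0,0],"angular":[0,0,0],"claw":-1},{"slide":[0,0,0],"angular":[0,0,0],"claw":-1},{"slide":[0,0,0],"angular":[0,0,0],"claw":-1},{"slide":[0,0,0],"angular":[0,0,0],"claw":-1},{"slide":[0,0,0],"angular":[0,0,0],"claw":-1}]' 60
python3 -m creep '[{"slide":[0,0,-1],"angular":[0,0,0],"claw":-1},{"slide":[0,0,-2],"angular":[0,0,0],"claw":-1},{"slide":[0,0,-3],"angular":[0,0,0],"claw":-1},{"slide":[0,0,-3],"angular":[0,0,0],"claw":-1},{"slide":[0,0,-3],"angular":[0,0,0],"claw":-1},{"slide":[0,0,-4],"angular":[0,0,0],"claw":-1},{"slide":[0,0,-4],"angular":[0,0,0],"claw":-1},{"slide":[0,0,0],"angular":[0,0,0],"claw":-1},{"slide":[0,0,0],"angular":[0,0,0],"claw":-1}]'
python3 -c "
from h import *
rows(); plan([.5953,-.029,.25])"
```

```text
t: 32.83
tcp_pos: [0.4771, -0.3533, 0.0561]
tool_rot: [0.756, 0.654, -0.001, -0.002]
force: [0.5, -0.8, 0.2]
finger_gap: 0.503
gripper_force: 0.0
t: 33.25
tcp_pos: [0.4771, -0.3555, 0.058]
tool_rot: [0.757, 0.654, -0.001, -0.0]
force: [-1.7, 1.9, 6.4]
finger_gap: 0.147
gripper_force: 62.0
t: 34.0
tcp_pos: [0.4783, -0.3564, 0.2598]
tool_rot: [0.757, 0.654, -0.001, 0.002]
force: [-0.4, 0.5, -3.5]
finger_gap: 0.146
gripper_force: 60.9
t 34.0 tcp [ 0.4783 -0.3564  0.2598] yaw [1.425 0.005 3.139] F [-0.4  0.5 -3.5] gap 0.146 gf 60.9
turn [0.002 0.005 0.   ] slide cm [34.1   6.81  0.98] rows 1.0 9.0 | h0 1.425
```

```bash

python3 -m creep '[{"slide":[3.8,0.757,0],"angular":[0,0,0],"claw":-1},{"slide":[3.8,0.757,0],"angular":[0,0,0],"claw":-1},{"slide":[3.8,0.757,0],"angular":[0,0,0],"claw":-1},{"slide":[3.8,0.757,0],"angular":[0,0,0],"claw":-1},{"slide":[3.8,0.757,0],"angular":[0,0,0],"claw":-1},{"slide":[3.8,0.757,0],"angular":[0,0,0],"claw":-1},{"slide":[3.8,0.757,0],"angular":[0,0,0],"claw":-1},{"slide":[3.8,0.757,0],"angular":[0,0,0],"claw":-1},{"slide":[3.8,0.757,0],"angular":[0,0,0],"claw":-1}]'
python3 -m creep '[{"slide":[0,0,0],"angular":[0,0,-0.117],"claw":-1},{"slide":[0,0,0],"angular":[0,0,-0.117],"claw":-1},{"slide":[0,0,0],"angular":[0,0,-0.117],"claw":-1},{"slide":[0,0,0],"angular":[0,0,-0.117],"claw":-1},{"slide":[0,0,0],"angular":[0,0,-0.117],"claw":-1},{"slide":[0,0,0],"angular":[0,0,-0.117],"claw":-1},{"slide":[0,0,0],"angular":[0,0,-0.117],"claw":-1}]'
python3 -m creep '[{"slide":[0,0,0],"angular":[0,0,-0.117],"claw":-1},{"slide":[0,0,0],"angular":[0,0,-0.117],"claw":-1},{"slide":[0,0,0],"angular":[0,0,-0.117],"claw":-1},{"slide":[0,0,0],"angular":[0,0,-0.117],"claw":-1},{"slide":[0,0,0],"angular":[0,0,-0.117],"claw":-1},{"slide":[0,0,0],"angular":[0,0,-0.117],"claw":-1},{"slide":[0,0,0],"angular":[0,0,-0.117],"claw":-1},{"slide":[0,0,0],"angular":[0,0,0],"claw":-1},{"slide":[0,0,0],"angular":[0,0,0],"claw":-1}]'
cat >> h.py <<'E'
def edge(im):
    """white cartridge: front top edge row at columns beside the slots, and its left/right at row 185"""
    g=im.min(2).astype(float); r=[]
    for c in (300,317,334): 
        k=g[140:200,c-2:c+3].mean(1); i=np.argmax(k>180); r.append(140+i)
    w=np.where(g[178:184].mean(0)>180)[0]; w=w[(w>240)&(w<390)]
    return r,w.min(),w.max()
E
python3 - <<'E'
from h import *
rows(); plan([.5953,-.029,.14],3.065); im,c=shot('wrist','by2'); print(edge(im),'ref',edge(cv2.imread('pics/by1.png')),edge(cv2.imread('pics/w5.png')))
E
```

```text
t: 34.75
tcp_pos: [0.5929, -0.0246, 0.2537]
tool_rot: [0.757, 0.654, -0.003, -0.003]
force: [0.7, -0.6, -2.4]
finger_gap: 0.145
gripper_force: 60.9
t: 35.33
tcp_pos: [0.5925, -0.0264, 0.2535]
tool_rot: [0.431, 0.902, -0.001, -0.004]
force: [-0.0, -0.4, -3.1]
finger_gap: 0.143
gripper_force: 61.0
t: 36.08
tcp_pos: [0.5931, -0.0266, 0.2543]
tool_rot: [0.041, 0.999, 0.0, -0.004]
force: [-0.5, 0.3, -3.2]
finger_gap: 0.146
gripper_force: 60.9
t 36.08 tcp [ 0.5931 -0.0266  0.2543] yaw [ 3.06  -0.007  3.141] F [-0.5  0.3 -3.2] gap 0.146 gf 60.9
turn [ 0.001 -0.007 -0.005] slide cm [-0.24 -0.22 11.43] rows 1.0 3.0 | h0 3.06
([np.int64(179), np.int64(179), np.int64(179)], np.int64(254), np.int64(364)) ref ([np.int64(168), np.int64(168), np.int64(168)], np.int64(268), np.int64(364)) ([np.int64(168), np.int64(168), np.int64(168)], np.int64(268), np.int64(366))
```

```bash

python3 -m creep '[{"slide":[0.02,-0.22,4],"angular":[0,-0.005,-0.005],"claw":-1},{"slide":[0,0,4],"angular":[0,0,0],"claw":-1},{"slide":[0,0,2.5],"angular":[0,0,0],"claw":-1},{"slide":[0,0,1],"angular":[0,0,0],"claw":-1},{"slide":[0,0,0],"angular":[0,0,0],"claw":-1},{"slide":[0,0,0],"angular":[0,0,0],"claw":-1},{"slide":[0,0,0],"angular":[0,0,0],"claw":-1}]'
python3 -c "
from h import *
rows();plan([.5927,-.0288,.10],3.065)"
```

```text
t: 36.72
tcp_pos: [0.5958, -0.0294, 0.1431]
tool_rot: [0.037, 0.999, -0.0, 0.003]
force: [0.1, -0.5, -2.4]
finger_gap: 0.143
gripper_force: 60.9
t 36.72 tcp [ 0.5958 -0.0294  0.1431] yaw [ 3.067  0.006 -3.141] F [ 0.1 -0.5 -2.4] gap 0.143 gf 60.9
turn [-0.001  0.006  0.002] slide cm [0.32 0.03 4.31] rows 1.0 2.0 | h0 3.067
```

```bash

python3 -m creep '[{"slide":[0.25,0.03,1],"angular":[0,0.004,0],"claw":-1},{"slide":[0,0,0.8],"angular":[0,0,0],"claw":-1},{"slide":[0,0,0],"angular":[0,0,0],"claw":-1},{"slide":[0,0,0],"angular":[0,0,0],"claw":-1}]'
python3 -m creep '[{"slide":[0,0,0.5],"angular":[0,0,0],"claw":-1},{"slide":[0,0,0.5],"angular":[0,0,0],"claw":-1},{"slide":[0,0,0.5],"angular":[0,0,0],"claw":-1},{"slide":[0,0,0],"angular":[0,0,0],"claw":-1},{"slide":[0,0,0],"angular":[0,0,0],"claw":-1}]'
```

```text
t: 37.05
tcp_pos: [0.5912, -0.0284, 0.123]
tool_rot: [0.037, 0.999, 0.0, -0.002]
force: [0.3, 0.4, -2.7]
finger_gap: 0.143
gripper_force: 60.9
t: 37.47
tcp_pos: [0.5912, -0.0284, 0.1077]
tool_rot: [0.037, 0.999, 0.0, -0.002]
force: [-0.9, 1.2, -2.2]
finger_gap: 0.146
gripper_force: 60.9
```

```bash

python3 -m creep '[{"slide":[-0.1,0,0.6],"angular":[0,0,0],"claw":-1},{"slide":[0,0,0.6],"angular":[0,0,0],"claw":-1},{"slide":[0,0,0.4],"angular":[0,0,0],"claw":-1},{"slide":[0,0,0.3],"angular":[0,0,0],"claw":-1},{"slide":[0,0,0],"angular":[0,0,0],"claw":-1},{"slide":[0,0,0],"angular":[0,0,0],"claw":-1}]'
python3 -m creep '[{"slide":[0,0,0.3],"angular":[0,0,0],"claw":-1},{"slide":[0,0,0],"angular":[0,0,0],"claw":-1},{"slide":[0,0,0],"angular":[0,0,0],"claw":-1}]'
python3 -m creep '[{"slide":[0,0,0.2],"angular":[0,0,0],"claw":-1},{"slide":[0,0,0],"angular":[0,0,0],"claw":-1},{"slide":[0,0,0],"angular":[0,0,0],"claw":-1}]'
```

```text
t: 37.97
tcp_pos: [0.5927, -0.0287, 0.0894]
tool_rot: [0.037, 0.999, -0.0, -0.001]
force: [0.4, 0.4, 0.7]
finger_gap: 0.144
gripper_force: 61.2
t: 38.22
tcp_pos: [0.5927, -0.0288, 0.0867]
tool_rot: [0.037, 0.999, -0.0, -0.001]
force: [-1.3, -1.1, 3.6]
finger_gap: 0.152
gripper_force: 61.6
t: 38.47
tcp_pos: [0.5927, -0.0288, 0.0849]
tool_rot: [0.037, 0.999, -0.0, -0.001]
force: [-2.1, -1.4, 5.4]
finger_gap: 0.146
gripper_force: 61.9
```

```bash

python3 -m creep '[{"slide":[0,0,0.2],"angular":[0,0,0],"claw":-1},{"slide":[0,0,0],"angular":[0,0,0],"claw":-1},{"slide":[0,0,0],"angular":[0,0,0],"claw":-1}]'
python3 -m creep '[{"slide":[0,0,0],"angular":[0,0,0],"claw":0},{"slide":[0,0,0],"angular":[0,0,0],"claw":0},{"slide":[0,0,0],"angular":[0,0,0],"claw":0},{"slide":[0,0,-1],"angular":[0,0,0],"claw":0},{"slide":[0,0,-4],"angular":[0,0,0],"claw":0},{"slide":[0,0,-4],"angular":[0,0,0],"claw":0},{"slide":[0,0,-4],"angular":[0,0,0],"claw":0},{"slide":[0,0,-4],"angular":[0,0,0],"claw":0}]'
python3 -m creep '[{"slide":[0,0,0],"angular":[0,0,0.1183],"claw":0},{"slide":[0,0,0],"angular":[0,0,0.1183],"claw":0},{"slide":[0,0,0],"angular":[0,0,0.1183],"claw":0},{"slide":[0,0,0],"angular":[0,0,0.1183],"claw":0},{"slide":[0,0,0],"angular":[0,0,0.1183],"claw":0},{"slide":[0,0,0],"angular":[0,0,0.1183],"claw":0},{"slide":[0,0,0],"angular":[0,0,0.1183],"claw":0}]'
python3 -m creep '[{"slide":[0,0,0],"angular":[0,0,0.1183],"claw":0},{"slide":[0,0,0],"angular":[0,0,0.1183],"claw":0},{"slide":[0,0,0],"angular":[0,0,0.1183],"claw":0},{"slide":[0,0,0],"angular":[0,0,0.1183],"claw":0},{"slide":[0,0,0],"angular":[0,0,0.1183],"claw":0},{"slide":[0,0,0],"angular":[0,0,0.1183],"claw":0},{"slide":[0,0,0],"angular":[0,0,0.1183],"claw":0}]'
python3 -m creep '[{"slide":[-3.8,0.04,0],"angular":[0,0,0],"claw":0},{"slide":[-3.8,0.04,0],"angular":[0,0,0],"claw":0},{"slide":[-3.8,0.04,0],"angular":[0,0,0],"claw":0},{"slide":[-3.8,0.04,0],"angular":[0,0,0],"claw":0},{"slide":[-3.8,0.04,0],"angular":[0,0,0],"claw":0},{"slide":[-3.8,0.04,0],"angular":[0,0,0],"claw":0},{"slide":[-3.8,0.04,0],"angular":[0,0,0],"claw":0},{"slide":[-3.8,0.04,0],"angular":[0,0,0],"claw":0},{"slide":[-3.8,0.04,0],"angular":[0,0,0],"claw":0},{"slide":[0,0,0],"angular":[0,0,0],"claw":0}]'
python3 - <<'E'
from h import *
rows(); plan([.5412,-.3672,.056],1.41)
E
```

```text
t: 38.72
tcp_pos: [0.5928, -0.029, 0.0846]
tool_rot: [0.037, 0.999, -0.0, -0.0]
force: [-4.5, -2.7, 15.8]
finger_gap: 0.141
gripper_force: 63.2
t: 39.38
tcp_pos: [0.5925, -0.0283, 0.2542]
tool_rot: [0.037, 0.999, 0.0, -0.001]
force: [0.9, -0.1, -1.3]
finger_gap: 0.496
gripper_force: 0.0
t: 39.97
tcp_pos: [0.5928, -0.0284, 0.2526]
tool_rot: [0.438, 0.899, -0.0, -0.001]
force: [0.3, 0.4, 0.0]
finger_gap: 0.5
gripper_force: 0.0
t: 40.55
tcp_pos: [0.5928, -0.0284, 0.2525]
tool_rot: [0.763, 0.646, -0.001, -0.001]
force: [0.3, 1.2, 0.1]
finger_gap: 0.499
gripper_force: 0.0
t: 41.38
tcp_pos: [0.541, -0.3748, 0.2525]
tool_rot: [0.763, 0.646, -0.002, 0.002]
force: [0.4, 0.8, 0.1]
finger_gap: 0.501
gripper_force: 0.0
t 41.38 tcp [ 0.541  -0.3748  0.2525] yaw [1.405 0.006 3.142] F [0.4 0.8 0.1] gap 0.501 gf 0.0
turn [ 0.     0.006 -0.005] slide cm [ 0.76 -0.1  19.65] rows 1.0 5.0 | h0 1.405
```

```bash

python3 -m creep '[{"slide":[0.3,-0.1,4],"angular":[0,0,-0.005],"claw":0},{"slide":[0,0,4],"angular":[0,0,0],"claw":0},{"slide":[0,0,4],"angular":[0,0,0],"claw":0},{"slide":[0,0,2],"angular":[0,0,0],"claw":0},{"slide":[0,0,0],"angular":[0,0,0],"claw":0},{"slide":[0,0,0],"angular":[0,0,0],"claw":0}]'
python3 - <<'E'
from h import *
rows(); plan([.5412,-.3672,.056],1.41)
E
```

```text
t: 41.88
tcp_pos: [0.5411, -0.3631, 0.1115]
tool_rot: [0.759, 0.651, -0.001, -0.002]
force: [-0.0, -0.0, 0.3]
finger_gap: 0.501
gripper_force: 0.0
t 41.88 tcp [ 0.5411 -0.3631  0.1115] yaw [ 1.417e+00 -1.000e-03 -3.138e+00] F [-0.  -0.   0.3] gap 0.501 gf 0.0
turn [-0.004 -0.001  0.007] slide cm [-0.41  0.07  5.55] rows 1.0 2.0 | h0 1.417
```

```bash

python3 -m creep '[{"slide":[-0.4,0.05,3],"angular":[0,0,0.006],"claw":0},{"slide":[0,0,2.55],"angular":[0,0,0],"claw":0},{"slide":[0,0,0],"angular":[0,0,0],"claw":0},{"slide":[0,0,0],"angular":[0,0,0],"claw":0}]'
python3 -m creep '[{"slide":[0,0,0],"angular":[0,0,0],"claw":-1},{"slide":[0,0,0],"angular":[0,0,0],"claw":-1},{"slide":[0,0,0],"angular":[0,0,0],"claw":-1},{"slide":[0,0,0],"angular":[0,0,0],"claw":-1},{"slide":[0,0,0],"angular":[0,0,0],"claw":-1}]' 60
python3 -m creep '[{"slide":[0,0,-1],"angular":[0,0,0],"claw":-1},{"slide":[0,0,-2],"angular":[0,0,0],"claw":-1},{"slide":[0,0,-3],"angular":[0,0,0],"claw":-1},{"slide":[0,0,-3],"angular":[0,0,0],"claw":-1},{"slide":[0,0,-3],"angular":[0,0,0],"claw":-1},{"slide":[0,0,-4],"angular":[0,0,0],"claw":-1},{"slide":[0,0,-4],"angular":[0,0,0],"claw":-1},{"slide":[0,0,0],"angular":[0,0,0],"claw":-1},{"slide":[0,0,0],"angular":[0,0,0],"claw":-1}]'
python3 -c "
from h import *
rows(); plan([.6007,.0408,.25])"
```

```text
t: 42.22
tcp_pos: [0.5418, -0.368, 0.0581]
tool_rot: [0.761, 0.648, -0.001, -0.0]
force: [1.0, 0.3, -0.1]
finger_gap: 0.505
gripper_force: 0.0
t: 42.63
tcp_pos: [0.5418, -0.3689, 0.0591]
tool_rot: [0.761, 0.648, -0.001, 0.001]
force: [-3.6, 0.5, 6.7]
finger_gap: 0.148
gripper_force: 61.3
t: 43.38
tcp_pos: [0.543, -0.3684, 0.2606]
tool_rot: [0.761, 0.648, -0.0, 0.003]
force: [0.2, 0.4, -4.0]
finger_gap: 0.147
gripper_force: 59.2
t 43.38 tcp [ 0.543  -0.3684  0.2606] yaw [1.411 0.004 3.137] F [ 0.2  0.4 -4. ] gap 0.147 gf 59.2
turn [0.004 0.004 0.   ] slide cm [41.32 -0.82  1.06] rows 1.0 11.0 | h0 1.411
```

```bash

python3 -m creep '[{"slide":[4.1,-0.08,0],"angular":[0,0,0],"claw":-1},{"slide":[4.1,-0.08,0],"angular":[0,0,0],"claw":-1},{"slide":[4.1,-0.08,0],"angular":[0,0,0],"claw":-1},{"slide":[4.1,-0.08,0],"angular":[0,0,0],"claw":-1},{"slide":[4.1,-0.08,0],"angular":[0,0,0],"claw":-1},{"slide":[4.1,-0.08,0],"angular":[0,0,0],"claw":-1},{"slide":[4.1,-0.08,0],"angular":[0,0,0],"claw":-1},{"slide":[4.1,-0.08,0],"angular":[0,0,0],"claw":-1},{"slide":[4.1,-0.08,0],"angular":[0,0,0],"claw":-1},{"slide":[4.1,-0.08,0],"angular":[0,0,0],"claw":-1}]'
python3 -m creep '[{"slide":[0,0,0],"angular":[0,0,-0.118],"claw":-1},{"slide":[0,0,0],"angular":[0,0,-0.118],"claw":-1},{"slide":[0,0,0],"angular":[0,0,-0.118],"claw":-1},{"slide":[0,0,0],"angular":[0,0,-0.118],"claw":-1},{"slide":[0,0,0],"angular":[0,0,-0.118],"claw":-1},{"slide":[0,0,0],"angular":[0,0,-0.118],"claw":-1},{"slide":[0,0,0],"angular":[0,0,-0.118],"claw":-1}]'
python3 -m creep '[{"slide":[0,0,0],"angular":[0,0,-0.118],"claw":-1},{"slide":[0,0,0],"angular":[0,0,-0.118],"claw":-1},{"slide":[0,0,0],"angular":[0,0,-0.118],"claw":-1},{"slide":[0,0,0],"angular":[0,0,-0.118],"claw":-1},{"slide":[0,0,0],"angular":[0,0,-0.118],"claw":-1},{"slide":[0,0,0],"angular":[0,0,-0.118],"claw":-1},{"slide":[0,0,0],"angular":[0,0,-0.118],"claw":-1},{"slide":[0,0,0],"angular":[0,0,0],"claw":-1},{"slide":[0,0,0],"angular":[0,0,0],"claw":-1}]'
python3 - <<'E'
from h import *
rows(); plan([.6007,.0408,.14],3.065); im,c=shot('wrist','by3'); print(edge(im))
cv2.imwrite('pics/by3c.png',cv2.resize(im[100:300,120:440],None,fx=2.5,fy=2.5,interpolation=cv2.INTER_CUBIC))
E
```

```text
t: 44.22
tcp_pos: [0.597, 0.0408, 0.2542]
tool_rot: [0.761, 0.648, -0.003, -0.003]
force: [0.8, -0.2, -2.9]
finger_gap: 0.144
gripper_force: 59.3
t: 44.8
tcp_pos: [0.597, 0.0389, 0.254]
tool_rot: [0.435, 0.901, -0.001, -0.004]
force: [1.0, 0.3, -2.5]
finger_gap: 0.145
gripper_force: 58.9
t: 45.55
tcp_pos: [0.5976, 0.0386, 0.2548]
tool_rot: [0.041, 0.999, 0.0, -0.003]
force: [0.5, -0.9, -3.8]
finger_gap: 0.147
gripper_force: 58.9
t 45.55 tcp [0.5976 0.0386 0.2548] yaw [ 3.06  -0.007  3.141] F [ 0.5 -0.9 -3.8] gap 0.147 gf 58.9
turn [ 0.001 -0.007 -0.005] slide cm [-0.29  0.24 11.48] rows 1.0 3.0 | h0 3.06
([np.int64(150), np.int64(150), np.int64(150)], np.int64(259), np.int64(363))
```

View pics/by3c.png

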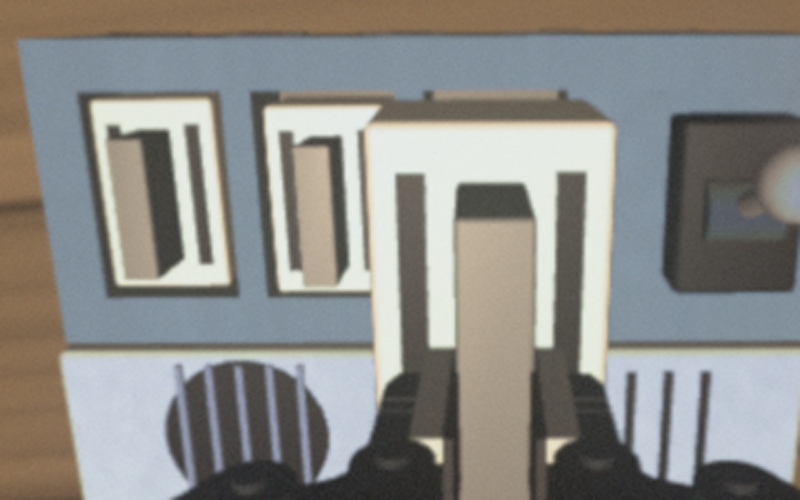

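```bash
python3 - <<'E'
from fb import *
c=ld('by3'); k=lambda u:(A(u,float)+.5)/2.5+[119.5,99.5]
o=[(k(u),x,y) for u,x,y in [((79,94),-.044,-.129),((220,92),-.044,-.071),((238,296),.044,-.071),((107,297),.044,-.129),((251,92),-.044,-.059),((268,296),.044,-.059),((428,91),-.044,.011),((566,91),-.044,.069),((18,40),-.065,-.15)]]
p=fitd(c,o); st=manip.sense()
W=np.eye(4);W[:3,:3]=R.from_quat(st['tool_rot']).as_matrix();W[:3,3]=st['tcp_pos']
e=[k((369,124)),k((613,122))]
P=atz(c,e,st['tcp_pos'][2]-.014); T=(P-W[:3,3])@W[:3,:3]; print('front edge in tool',T.round(4))
ctr=(W[:3,:3]@A([T[:,0].mean()-.04,T[:,1].mean(),0])+W[:3,3])[:2]; b=bay(p,.04)
print('cart',ctr.round(4),'bay',b.round(4),'shift cm',(W[:3,:3].T@A([*(b-ctr),0])*100).round(2))
for n,pts in (('bay0',[(90,99),(218,98),(233,287),(114,288)]),):
    Q=atz(c,[k(u) for u in pts],.0715); print(n,Q.mean(0).round(4),bay(p,-.1).round(4),np.linalg.norm(Q[0]-Q[1]),np.linalg.norm(Q[0]-Q[3]))
E
```

```text
dryer [ 5.977e-01  5.000e-04 -8.190e-02] res 1.5
front edge in tool [[ 0.0501 -0.0235  0.0143]
 [ 0.0505  0.0242  0.0143]]
cart [0.5878 0.0398] bay [0.601  0.0404] shift cm [-1.31  0.17 -0.01]
bay0 [ 0.5886 -0.0981  0.0715] [ 0.5895 -0.0992] 0.05209267237576621 0.08090074682823446
```

```bash

python3 -m creep '[{"slide":[-1.3,0.17,4],"angular":[0,-0.002,-0.005],"claw":-1},{"slide":[0,0,4],"angular":[0,0,0],"claw":-1},{"slide":[0,0,2.5],"angular":[0,0,0],"claw":-1},{"slide":[0,0,1],"angular":[0,0,0],"claw":-1},{"slide":[0,0,0],"angular":[0,0,0],"claw":-1},{"slide":[0,0,0],"angular":[0,0,0],"claw":-1},{"slide":[0,0,0],"angular":[0,0,0],"claw":-1}]'
python3 -c "
from h import *
rows();plan([.6108,.0395,.10],3.064)"
```

```text
t: 46.18
tcp_pos: [0.6137, 0.0388, 0.1441]
tool_rot: [0.037, 0.999, -0.0, 0.002]
force: [-0.8, -0.1, -3.4]
finger_gap: 0.141
gripper_force: 58.9
t 46.18 tcp [0.6137 0.0388 0.1441] yaw [ 3.067  0.004 -3.141] F [-0.8 -0.1 -3.4] gap 0.141 gf 58.9
turn [-0.     0.004  0.003] slide cm [0.3  0.05 4.41] rows 1.0 2.0 | h0 3.067
```

```bash

python3 -m creep '[{"slide":[0.15,0.03,1],"angular":[0,0.003,0.003],"claw":-1},{"slide":[0,0,0.8],"angular":[0,0,0],"claw":-1},{"slide":[0,0,0],"angular":[0,0,0],"claw":-1},{"slide":[0,0,0],"angular":[0,0,0],"claw":-1}]'
python3 -m creep '[{"slide":[0,0,0.5],"angular":[0,0,0],"claw":-1},{"slide":[0,0,0.5],"angular":[0,0,0],"claw":-1},{"slide":[0,0,0.5],"angular":[0,0,0],"claw":-1},{"slide":[0,0,0],"angular":[0,0,0],"claw":-1},{"slide":[0,0,0],"angular":[0,0,0],"claw":-1}]'
```

```text
t: 46.52
tcp_pos: [0.61, 0.0394, 0.1239]
tool_rot: [0.039, 0.999, 0.0, -0.002]
force: [-0.1, -0.3, -3.5]
finger_gap: 0.145
gripper_force: 58.8
t: 46.93
tcp_pos: [0.61, 0.0394, 0.1085]
tool_rot: [0.038, 0.999, 0.0, -0.002]
force: [0.8, -0.6, -3.5]
finger_gap: 0.146
gripper_force: 58.9
```

```bash

python3 -m creep '[{"slide":[0,0,0.6],"angular":[0,0,0],"claw":-1},{"slide":[0,0,0.6],"angular":[0,0,0],"claw":-1},{"slide":[0,0,0.4],"angular":[0,0,0],"claw":-1},{"slide":[0,0,0.3],"angular":[0,0,0],"claw":-1},{"slide":[0,0,0],"angular":[0,0,0],"claw":-1},{"slide":[0,0,0],"angular":[0,0,0],"claw":-1}]'
python3 -m creep '[{"slide":[0,0,0.3],"angular":[0,0,0],"claw":-1},{"slide":[0,0,0],"angular":[0,0,0],"claw":-1},{"slide":[0,0,0],"angular":[0,0,0],"claw":-1}]'
python3 -m creep '[{"slide":[0,0,0.2],"angular":[0,0,0],"claw":-1},{"slide":[0,0,0],"angular":[0,0,0],"claw":-1},{"slide":[0,0,0],"angular":[0,0,0],"claw":-1}]'
```

```text
t: 47.43
tcp_pos: [0.6104, 0.0393, 0.0903]
tool_rot: [0.038, 0.999, 0.0, -0.001]
force: [-1.5, -0.1, -0.2]
finger_gap: 0.142
gripper_force: 59.3
t: 47.68
tcp_pos: [0.6104, 0.0392, 0.0876]
tool_rot: [0.038, 0.999, -0.0, -0.001]
force: [-2.4, -1.1, 4.8]
finger_gap: 0.149
gripper_force: 59.7
t: 47.93
tcp_pos: [0.6104, 0.0392, 0.0858]
tool_rot: [0.038, 0.999, -0.0, -0.001]
force: [-2.7, -0.8, 5.6]
finger_gap: 0.143
gripper_force: 59.9
```

```bash

python3 -m creep '[{"slide":[0,0,0.2],"angular":[0,0,0],"claw":-1},{"slide":[0,0,0],"angular":[0,0,0],"claw":-1},{"slide":[0,0,0],"angular":[0,0,0],"claw":-1}]'
python3 -m creep '[{"slide":[0,0,0],"angular":[0,0,0],"claw":0},{"slide":[0,0,0],"angular":[0,0,0],"claw":0},{"slide":[0,0,0],"angular":[0,0,0],"claw":0},{"slide":[0,0,-1],"angular":[0,0,0],"claw":0},{"slide":[0,0,-4],"angular":[0,0,0],"claw":0},{"slide":[1,0.1,0],"angular":[0,0,0],"claw":-1},{"slide":[0,0,0],"angular":[0,0,0],"claw":-1},{"slide":[0,0,0],"angular":[0,0,0],"claw":-1},{"slide":[0,0,0],"angular":[0,0,0],"claw":-1}]'
python3 -m creep '[{"slide":[0,0,1],"angular":[0,0,0],"claw":-1},{"slide":[0,0,1],"angular":[0,0,0],"claw":-1},{"slide":[0,0,0.5],"angular":[0,0,0],"claw":-1},{"slide":[0,0,0],"angular":[0,0,0],"claw":-1},{"slide":[0,0,0],"angular":[0,0,0],"claw":-1}]'
python3 -c "
from h import *
rows();plan([.601,.0404,.103])"
```

```text
t: 48.18
tcp_pos: [0.6106, 0.0389, 0.0855]
tool_rot: [0.038, 0.999, -0.0, -0.001]
force: [-4.8, -2.8, 14.9]
finger_gap: 0.143
gripper_force: 61.1
t: 48.93
tcp_pos: [0.6002, 0.0412, 0.1326]
tool_rot: [0.038, 0.999, 0.0, -0.002]
force: [-0.1, -0.2, -0.3]
finger_gap: 0.001
gripper_force: 0.0
t: 49.35
tcp_pos: [0.5999, 0.0411, 0.1068]
tool_rot: [0.039, 0.999, 0.0, -0.003]
force: [0.3, 0.1, 0.8]
finger_gap: 0.001
gripper_force: 0.0
t 49.35 tcp [0.5999 0.0411 0.1068] yaw [ 3.065 -0.006  3.142] F [0.3 0.1 0.8] gap 0.001 gf 0.0
turn [ 0.    -0.006 -0.   ] slide cm [-0.12 -0.07  0.38] rows 1.0 1.0 | h0 3.065
```

```bash

python3 -m creep '[{"slide":[0,0,0.5],"angular":[0,0,0],"claw":-1},{"slide":[0,0,0],"angular":[0,0,0],"claw":-1},{"slide":[0,0,0],"angular":[0,0,0],"claw":-1}]'
python3 -m creep '[{"slide":[0,0,0.2],"angular":[0,0,0],"claw":-1},{"slide":[0,0,0],"angular":[0,0,0],"claw":-1},{"slide":[0,0,0],"angular":[0,0,0],"claw":-1}]'
python3 -m creep '[{"slide":[0,0,0.2],"angular":[0,0,0],"claw":-1},{"slide":[0,0,0],"angular":[0,0,0],"claw":-1},{"slide":[0,0,0],"angular":[0,0,0],"claw":-1}]'
```

```text
t: 49.6
tcp_pos: [0.6005, 0.0411, 0.1031]
tool_rot: [0.038, 0.999, 0.0, -0.002]
force: [-0.2, 0.3, 1.0]
finger_gap: -0.004
gripper_force: 0.0
t: 49.85
tcp_pos: [0.6005, 0.0411, 0.1013]
tool_rot: [0.038, 0.999, 0.0, -0.001]
force: [0.4, -0.1, 0.1]
finger_gap: 0.001
gripper_force: 0.0
t: 50.1
tcp_pos: [0.6012, 0.0411, 0.1001]
tool_rot: [0.039, 0.999, -0.0, -0.001]
force: [-0.2, 0.3, 5.8]
finger_gap: -0.001
gripper_force: 2.5
```

```bash

python3 -m creep '[{"slide":[0,0,-1.5],"angular":[0,0,0],"claw":-1},{"slide":[0,-3.5,0],"angular":[0,0,0],"claw":-1},{"slide":[0,-3.5,0],"angular":[0,0,0],"claw":-1},{"slide":[0,0,0],"angular":[0,0,0],"claw":-1},{"slide":[0,0,0.9],"angular":[0,0,0],"claw":-1},{"slide":[0,0,0.3],"angular":[0,0,0],"claw":-1},{"slide":[0,0,0],"angular":[0,0,0],"claw":-1},{"slide":[0,0,0],"angular":[0,0,0],"claw":-1}]'
python3 -m creep '[{"slide":[0,0,0.2],"angular":[0,0,0],"claw":-1},{"slide":[0,0,0.1],"angular":[0,0,0],"claw":-1},{"slide":[0,0,0],"angular":[0,0,0],"claw":-1},{"slide":[0,0,0],"angular":[0,0,0],"claw":-1}]'
python3 -m creep '[{"slide":[0,0,-1.5],"angular":[0,0,0],"claw":-1},{"slide":[0,-3.5,0],"angular":[0,0,0],"claw":-1},{"slide":[0,-3.5,0],"angular":[0,0,0],"claw":-1},{"slide":[0,0,0],"angular":[0,0,0],"claw":-1},{"slide":[0,0,0.9],"angular":[0,0,0],"claw":-1},{"slide":[0,0,0.3],"angular":[0,0,0],"claw":-1},{"slide":[0,0,0],"angular":[0,0,0],"claw":-1},{"slide":[0,0,0],"angular":[0,0,0],"claw":-1}]'
python3 -m creep '[{"slide":[0,0,0.2],"angular":[0,0,0],"claw":-1},{"slide":[0,0,0.1],"angular":[0,0,0],"claw":-1},{"slide":[0,0,0],"angular":[0,0,0],"claw":-1},{"slide":[0,0,0],"angular":[0,0,0],"claw":-1}]'
```

```text
t: 50.77
tcp_pos: [0.5945, -0.0274, 0.1013]
tool_rot: [0.038, 0.999, 0.0, -0.002]
force: [0.5, -0.1, 0.1]
finger_gap: 0.003
gripper_force: 0.0
t: 51.1
tcp_pos: [0.5954, -0.0277, 0.1001]
tool_rot: [0.038, 0.999, 0.0, -0.001]
force: [-1.5, 0.2, 4.8]
finger_gap: -0.001
gripper_force: 2.4
t: 51.77
tcp_pos: [0.5891, -0.097, 0.1013]
tool_rot: [0.038, 0.999, 0.0, -0.003]
force: [0.0, -0.3, 1.0]
finger_gap: -0.001
gripper_force: 0.0
t: 52.1
tcp_pos: [0.5901, -0.0975, 0.1001]
tool_rot: [0.038, 0.999, 0.0, -0.001]
force: [-0.5, 2.0, 4.8]
finger_gap: -0.001
gripper_force: 2.4
```

```bash

python3 -m creep '[{"slide":[0,0,-3.9],"angular":[0,0,0],"claw":-1},{"slide":[0,0,-4],"angular":[0,0,0],"claw":-1},{"slide":[0,0,-4],"angular":[0,0,0],"claw":-1},{"slide":[0,0,-4],"angular":[0,0,0],"claw":-1}]'
python3 -m creep '[{"slide":[1.7,3.75,0],"angular":[0,0,0],"claw":-1},{"slide":[1.7,3.75,0],"angular":[0,0,0],"claw":-1},{"slide":[1.7,3.75,0],"angular":[0,0,0],"claw":-1},{"slide":[1.7,3.75,0],"angular":[0,0,0],"claw":-1},{"slide":[1.7,3.75,0],"angular":[0,0,0],"claw":-1},{"slide":[1.7,3.75,0],"angular":[0,0,0],"claw":-1},{"slide":[0,0,0],"angular":[0,0,0],"claw":-1},{"slide":[0,0,0],"angular":[0,0,0],"claw":-1},{"slide":[0,0,0],"angular":[0,0,0],"claw":-1}]'
python3 - <<'E'
from h import *
rows(); im,c=shot('wrist','chk')
cv2.imwrite('pics/chkc.png',cv2.resize(im[0:330,0:560],None,fx=1.42,fy=1.42,interpolation=cv2.INTER_CUBIC)); plan([.534,.1405,.127],3.0645)
E
```

```text
t: 52.43
tcp_pos: [0.5899, -0.0977, 0.2597]
tool_rot: [0.038, 0.999, 0.0, -0.002]
force: [0.0, -0.5, -1.3]
finger_gap: 0.004
gripper_force: 0.0
t: 53.18
tcp_pos: [0.5061, 0.1339, 0.2587]
tool_rot: [0.038, 0.999, -0.0, -0.001]
force: [0.0, -0.2, 0.0]
finger_gap: 0.004
gripper_force: 0.0
t 53.18 tcp [0.5061 0.1339 0.2587] yaw [ 3.066e+00 -2.000e-03 -3.141e+00] F [ 0.  -0.2  0. ] gap 0.004 gf 0.0
turn [-0.    -0.002  0.   ] slide cm [-2.69  0.94 13.16] rows 1.0 4.0 | h0 3.065
```

View pics/chkc.png

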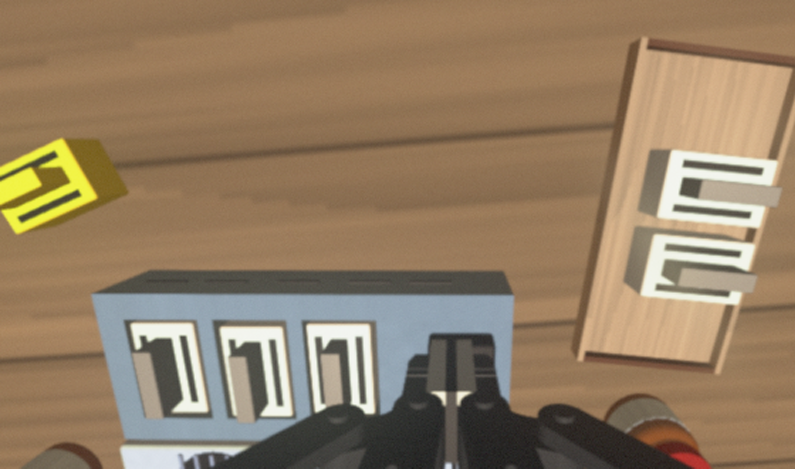

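```bash
python3 - <<'E'
from h import *
c=ld('chk'); k=lambda p:(np.array(p,float)+.5)/1.42-.5
for n,q in (('near',[(674,151),(778,160),(763,228),(655,216)]),('far',[(655,235),(756,244),(739,304),(638,294)])):
    P=atz(c,k(q),.064); m=P.mean(0)[:2]-[.507,.3265]; print(n,'long',round(m@[np.cos(.17),-np.sin(.17)],4),'across',round(m@[np.sin(.17),np.cos(.17)],4),'heading',[round(float(np.arctan2(*v[[1,0]])),3) for v in (P[1]-P[0],P[2]-P[3])],'rack',1.4)
for n,q in (('b0',[(130,323),(194,321),(208,412),(146,416)]),('b1',[(218,325),(284,323),(294,414),(229,419)])):
    P=atz(c,k(q),.072); print(n,P.mean(0).round(4))
rows(); plan([.534,.1405,.127],3.0645)
E
```

```text
near long -0.0289 across 0.0025 heading [1.418, 1.389] rack 1.4
far long 0.0326 across 0.0023 heading [1.408, 1.392] rack 1.4
b0 [ 0.5885 -0.0991  0.072 ]
b1 [ 0.5956 -0.0291  0.072 ]
t 53.23 tcp [0.5064 0.1332 0.2586] yaw [ 3.065e+00 -2.000e-03 -3.141e+00] F [-0.1 -0.3  0.3] gap -0.001 gf 0.0
turn [-0.    -0.002  0.   ] slide cm [-2.69  0.94 13.16] rows 1.0 4.0 | h0 3.065
```

```bash

python3 -m creep '[{"slide":[-2.7,0.94,0],"angular":[0,0,0],"claw":-1},{"slide":[0,0,0],"angular":[0,0,0],"claw":-1},{"slide":[0,0,4],"angular":[0,0,0],"claw":-1},{"slide":[0,0,4],"angular":[0,0,0],"claw":-1},{"slide":[0,0,3],"angular":[0,0,0],"claw":-1},{"slide":[0,0,1.5],"angular":[0,0,0],"claw":-1},{"slide":[0,0,0],"angular":[0,0,0],"claw":-1},{"slide":[0,0,0],"angular":[0,0,0],"claw":-1}]'
python3 -m creep '[{"slide":[-1.5,0,-0.2],"angular":[0,0,0],"claw":-1},{"slide":[-1.5,0,-0.2],"angular":[0,0,0],"claw":-1},{"slide":[-1.5,0,0],"angular":[0,0,0],"claw":-1},{"slide":[-1.5,0,0],"angular":[0,0,0],"claw":-1},{"slide":[-1,0,0],"angular":[0,0,0],"claw":-1},{"slide":[-0.7,0,0],"angular":[0,0,0],"claw":-1},{"slide":[0,0,0],"angular":[0,0,0],"claw":-1},{"slide":[0,0,0],"angular":[0,0,0],"claw":-1},{"slide":[0,0,0],"angular":[0,0,0],"claw":-1}]'
```

```text
t: 53.9
tcp_pos: [0.5335, 0.1396, 0.1327]
tool_rot: [0.04, 0.999, -0.0, -0.002]
force: [1.0, 0.2, 0.2]
finger_gap: -0.001
gripper_force: 0.0
t: 54.65
tcp_pos: [0.6102, 0.1349, 0.138]
tool_rot: [0.039, 0.999, 0.0, -0.001]
force: [0.3, -0.1, 0.2]
finger_gap: -0.002
gripper_force: 0.0
```

```bash

python3 -m creep '[{"slide":[1.5,0,0],"angular":[0,0,0],"claw":-1},{"slide":[0,0,-4],"angular":[0,0,0],"claw":-1},{"slide":[0,0,-4],"angular":[0,0,0],"claw":-1},{"slide":[0,0,-4],"angular":[0,0,0],"claw":-1},{"slide":[3,0,0],"angular":[0,0,0],"claw":-1},{"slide":[3,0,0],"angular":[0,0,0],"claw":-1},{"slide":[3,0,0],"angular":[0,0,0],"claw":-1},{"slide":[0,0,0],"angular":[0,0,0],"claw":-1},{"slide":[0,0,0],"angular":[0,0,0],"claw":-1},{"slide":[0,0,0],"angular":[0,0,0],"claw":-1}]'
python3 - <<'E'
from h import *
f=lambda i:cv2.resize(i,None,fx=2.8,fy=2.8,interpolation=cv2.INTER_CUBIC)
a,_=shot('scene','e1');b,_=shot('side','e2')
cv2.imwrite('pics/end.png',np.hstack([f(a[140:280,290:440]),f(b[110:250,270:400])])); rows()
E
```

```text
t: 55.48
tcp_pos: [0.5063, 0.1432, 0.2583]
tool_rot: [0.038, 0.999, 0.0, -0.0]
force: [0.3, 0.2, 0.1]
finger_gap: 0.001
gripper_force: 0.0
t 55.58 tcp [0.507  0.143  0.2579] yaw [ 3.064e+00 -1.000e-03  3.141e+00] F [-0.6 -0.4  0.6] gap -0.002 gf 0.0
```

View pics/end.png

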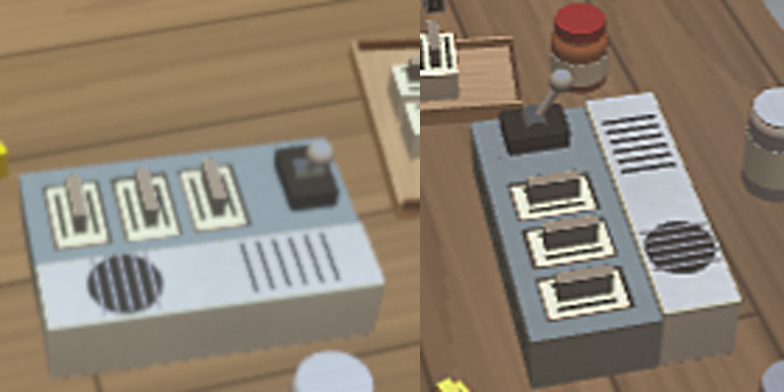

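```bash
python3 -c "
from station import ticket
print(ticket.sign_off())"
```

```text
the job is handed in; nothing more can be done
None
```

I switched the dryer off, stood both spent cartridges in a row on the rack, pressed all three fresh ones home, switched the dryer on again and handed the job in; the sign-off returned no verdict.

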